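# Load the burn-in tray, dock it, lock it and start the test

### The arm

A 6-joint arm with a two-finger parallel gripper is mounted at the origin on the work surface. World frame = base frame: x ahead of the robot, y to its left, z up, the work surface at z = 0. Lengths are in m, angles in rad, forces in N, time in s.
With the tool pointing down it reaches from about 0.25 to 0.725 m from the base axis. Payload 4 kg.
Tool frame: the origin (TCP) lies at the very end of the fingers, on their centre line; the grasp point (between the pads) lies 19 mm behind it; z points along the fingers, y is the line along which they close (so a half turn about z gives the same grasp; the last joint's range is limited). The gripper opens to 85 mm and grips with 20 to 120 N. Pads are 22 mm wide; open, the fingers measure 114 mm over their backs; the gripper's body (76 mm by 85 mm) begins 54 mm behind the grasp point. The pads swing forward as they close: fully open they stand 13 mm farther back than shut.
Start: joints at [-1.193, 0.241, 0.005, 1.335, 0, 1.571], TCP at [0.184, -0.465, 0.231] pointing down, gripper open.
Joint ranges: [-2.72, 2.72], [-1.05, 1.87], [-1.09, 1.28], [-1.99, 2.15], [-1.42, 1.44], [-3.14, 3.14]. Speed limits (rad/s): [2.79, 2.79, 3.14, 3.14, 3.14, 3.14].

### API

Orientations are given as a unit quaternion [x, y, z, w].
In Python, from workcell import * gives the robot as it stands. The module is installed in compiled form; this text tells all that it offers.
- The arm moves only by the tool send_rows, never from a script. Its argument "steps" is text: rows parted by semicolons, each of 7 numbers parted by spaces: the opening, from -1 (shut) to 1 (fully open), then the shift along the world's x, y, z in m, then the turn, a rotation vector about the world's x, y, z in rad. A call has exactly 5 rows; each row shifts and turns the commanded pose from where the row before left it; what a row does not reach is not made up. A row lasts 1/12 s, in which the tool goes at most 41.7 mm and 7.16 degrees, less where a joint would pass 70% of its speed; a pose out of reach is approached as far as the arm can. A call is refused whole if a number of a shift passes 0.0417 or a number of a turn 0.125, either way. A call with a gripper value outside its range is refused whole. The fingers move at their own pace and stop on an object; the grip force is fixed at half the most. Time passes only in rows, so rows that do not move let the fingers close, or fill a call up. It gives the time, the measured TCP pose, the force, the opening and the grip force at its end, in the units of the state.
- get_obs(): the state, without advancing time (a new reading comes with each control period).
- camera(name): name is "side" or "top"; returns a dict with "frame" (384x512x3 uint8, red, green, blue), "range_z" (384x512 float32, m along the optical axis (not along the pixel's ray), 0 where there is no reading), "camera_matrix" (3x3 intrinsics, pixels), "extrinsics" (4x4, takes a point from world to camera coordinates). Camera axes: x right, y down, z forward; pixel columns grow to the right and rows downward; lengths in m; the calibration is good to about 2 mm. A picture is of the moment at which its call begins.
- job_done(): hands the job in; it is judged then, once.
The state is a dict: "clock": time; "joint_pos": joint angles; "joint_vel": joint speeds; "tau": joint torques, N m; "eef_pos": TCP position; "tool_rot": TCP orientation; "ft_force": force on the tool from outside, world axes, zero at the start; "ft_torque": the same for the moment, N m; "grip_width": finger opening in m; "grasp_force": force on a finger pad.
Only numpy, scipy, OpenCV 4.12 (cv2) and the standard library are available. Lean on these libraries where they do the work, as an engineer would, in place of code of your own. Each camera call takes 0.05 s, during which the arm holds its last target. There are 200 camera calls.

### The job

Load every electronics module on the bench onto the carrier tray, each one sitting level astride one of the tray's two raised rails and let go. Then slide the loaded tray by its handle, handle last, into the slotted dock until it is fully home, lay the locking bar into both forks across the dock's mouth with its grip up, centred, and only then throw the start lever all the way over. Do not disturb the glue bottle, the cup or the jar, and leave everything released and at rest.

Things in the scene. Friction and masses are not known exactly. Their poses are not given: they have to be found in the camera images.
- tray: Flat loose aluminium carrier tray, 210 (x) x 180 (y) x 5 mm thick, 0.4 kg, on the bench. Origin: centre of its underside; z up; its +x end goes into the dock first. Two raised steel rails run along y (156 mm long, y -78 to +78, 20 mm wide, tops 33 mm above the underside), at x = -10 and +65 mm. Each takes two modules side by side, e.g. at y = -38 and +38 mm.
- tray_rail0 (a point): Middle of the top face of the tray rail at x = -10 mm, nearer the handle.
- tray_rail1 (a point): Middle of the top face of the tray rail at x = +65 mm, farther from the handle.
- tray_handle (a point): Centre of the tray's black upright handle plate, 25 mm above the tray's underside at tray x = -88, y = 0 mm. The plate is 12 mm thick (tray x), 80 mm wide (tray y), its top 45 mm above the underside. When the tray is home its outer face is at dock x = -94 mm.
- module1: Dark steel module with an aluminium grip fin, 44 (x) x 60 (y) mm, 0.12 kg; may be absent. All alike. Origin: centre of the underside of its two legs, z up. The legs (8 mm wide, 10 deep, at both x sides) leave a channel 28 mm wide along y that drops over a rail, along the tray's y; seated, origin 23 mm above the tray's underside. Case top at z 28 mm; fin 12 mm thick (x), 40 long (y), z 28 to 54 mm.
- module2: Dark steel module with an aluminium grip fin, 44 (x) x 60 (y) mm, 0.12 kg; may be absent. All alike. Origin: centre of the underside of its two legs, z up. The legs (8 mm wide, 10 deep, at both x sides) leave a channel 28 mm wide along y that drops over a rail, along the tray's y; seated, origin 23 mm above the tray's underside. Case top at z 28 mm; fin 12 mm thick (x), 40 long (y), z 28 to 54 mm.
- module3: Dark steel module with an aluminium grip fin, 44 (x) x 60 (y) mm, 0.12 kg; may be absent. All alike. Origin: centre of the underside of its two legs, z up. The legs (8 mm wide, 10 deep, at both x sides) leave a channel 28 mm wide along y that drops over a rail, along the tray's y; seated, origin 23 mm above the tray's underside. Case top at z 28 mm; fin 12 mm thick (x), 40 long (y), z 28 to 54 mm.
- module4: Dark steel module with an aluminium grip fin, 44 (x) x 60 (y) mm, 0.12 kg; may be absent. All alike. Origin: centre of the underside of its two legs, z up. The legs (8 mm wide, 10 deep, at both x sides) leave a channel 28 mm wide along y that drops over a rail, along the tray's y; seated, origin 23 mm above the tray's underside. Case top at z 28 mm; fin 12 mm thick (x), 40 long (y), z 28 to 54 mm.
- bar: Loose steel locking bar, 230 mm long (its x), 28 wide (y), 18 mm high, 0.2 kg, with a black upright grip at its middle: 44 mm long (x), 14 mm thick (y), from 18 to 52 mm high. Origin: centre of the underside; z up; either end may be left. In place it lies along the dock's y across both forks, its origin on point dock_forks.
- dock: Fixed slotted dock, grey power unit behind. Origin: where the tray's origin lies when home; +x = insertion direction, mouth to -x. Walls 30 mm high, x -140 to +110 mm, inner faces at y = +-93.5 mm; lips reach 8 mm inward 12 to 18 mm above the bench; the tray plate slides on the bench beneath them. Lead-ins flare 13 mm a side out to x = -187. End stop face at x = 106 mm.
- dock_forks (a point): Middle point between the floors of the two open forks on the dock's walls: dock x = -115, y = 0, z = 30 mm. The forks are at y = +-99 mm, each 11.5 mm long (y), slot 34 mm wide (dock x), tines up to 55 mm above the bench. The bar laid in them locks the tray in behind its handle.
- start_lever (a joint): Black toggle lever on a grey block fixed to the dock, pivot at dock x = 70, y = 150 mm. Joint in rad: 0 = off, leaning towards the dock's -x; 1.0 = fully on, leaning towards the dock's +x; stays where it is left and moves with a light push.
- start_lever_tip (a point): Tip of the start lever (lever 80 mm long); it swings in the dock's x-z plane.
- glue: Bystander: white glue bottle with red cap, 32 mm diameter, 85 mm high, standing near the modules. Origin at centre of the base.
- cup: Bystander: white plastic cup, 70 mm diameter, 70 mm high, beyond the tray. Origin at centre of the base.
- jar: Bystander: amber jar, 56 mm diameter, 75 mm high, near the robot. Origin at centre of the base.
There are look-alikes about, which are no part of the job. What is shaped like the module4 but green or red is not meant.

How it is judged:
On the way, in this order (a step that is already met when the one before it is completed fails the run):
1. every module present sits level astride a rail of the tray and is let go (z of module1 in the frame of tray between 0.019 and 0.027 m and y of module1 in the frame of tray between -0.062 and 0.062 m and (x of module1 in the frame of tray between -0.018 and -0.002 m or x of module1 in the frame of tray between 0.057 and 0.073 m) and angle between the y axis of each of module1, module2, module3, module4 and the y axis of tray, either way round below 0.22 rad and angle between each of module1, module2, module3, module4's own z axis and vertical below 0.12 rad and z of module2 in the frame of tray between 0.019 and 0.027 m and y of module2 in the frame of tray between -0.062 and 0.062 m and (x of module2 in the frame of tray between -0.018 and -0.002 m or x of module2 in the frame of tray between 0.057 and 0.073 m) and z of module3 in the frame of tray between 0.019 and 0.027 m and y of module3 in the frame of tray between -0.062 and 0.062 m and (x of module3 in the frame of tray between -0.018 and -0.002 m or x of module3 in the frame of tray between 0.057 and 0.073 m) and z of module4 in the frame of tray between 0.019 and 0.027 m and y of module4 in the frame of tray between -0.062 and 0.062 m and (x of module4 in the frame of tray between -0.018 and -0.002 m or x of module4 in the frame of tray between 0.057 and 0.073 m) and contact force between the fingers and module1 below 0.1 N and contact force between the fingers and module2 below 0.1 N and contact force between the fingers and module3 below 0.1 N and contact force between the fingers and module4 below 0.1 N), for 0.3 s.
2. the loaded tray is fully home in the dock (x of tray in the frame of dock between -0.01 and 0.01 m and y of tray in the frame of dock between -0.008 and 0.008 m and angle between the x axis of tray and the x axis of dock, either way round below 0.07 rad and angle between tray's own z axis and vertical below 0.05 rad and z of module1 in the frame of tray between 0.019 and 0.027 m and y of module1 in the frame of tray between -0.062 and 0.062 m and (x of module1 in the frame of tray between -0.018 and -0.002 m or x of module1 in the frame of tray between 0.057 and 0.073 m) and angle between the y axis of each of module1, module2, module3, module4 and the y axis of tray, either way round below 0.22 rad and angle between each of module1, module2, module3, module4's own z axis and vertical below 0.12 rad and z of module2 in the frame of tray between 0.019 and 0.027 m and y of module2 in the frame of tray between -0.062 and 0.062 m and (x of module2 in the frame of tray between -0.018 and -0.002 m or x of module2 in the frame of tray between 0.057 and 0.073 m) and z of module3 in the frame of tray between 0.019 and 0.027 m and y of module3 in the frame of tray between -0.062 and 0.062 m and (x of module3 in the frame of tray between -0.018 and -0.002 m or x of module3 in the frame of tray between 0.057 and 0.073 m) and z of module4 in the frame of tray between 0.019 and 0.027 m and y of module4 in the frame of tray between -0.062 and 0.062 m and (x of module4 in the frame of tray between -0.018 and -0.002 m or x of module4 in the frame of tray between 0.057 and 0.073 m)), for 0.3 s.
3. the locking bar lies in both forks with the tray still home, and is let go (x of tray in the frame of dock between -0.01 and 0.01 m and y of tray in the frame of dock between -0.008 and 0.008 m and angle between the x axis of tray and the x axis of dock, either way round below 0.07 rad and angle between tray's own z axis and vertical below 0.05 rad and x of bar in the frame of dock between -0.123 and -0.107 m and y of bar in the frame of dock between -0.012 and 0.012 m and z of bar in the frame of dock between 0.026 and 0.034 m and angle between the x axis of bar and the y axis of dock, either way round below 0.07 rad and angle between bar's own z axis and vertical below 0.1 rad and contact force between the fingers and bar below 0.1 N), for 0.3 s.
4. the start lever is thrown fully over (value of joint start_lever above 0.85 rad), for 0.2 s.
At the end, for the whole second after the job is handed in: Each module level astride a rail (8 mm, 0.22 rad, overhanging the rail end by under 15 mm); tray home in the dock (10 mm along, 8 across, 0.07 rad); bar down in both forks, grip up, centred within 12 mm; lever beyond 0.85 rad; all released and at rest (all of step 2 and x of bar in the frame of dock between -0.123 and -0.107 m and y of bar in the frame of dock between -0.012 and 0.012 m and z of bar in the frame of dock between 0.026 and 0.034 m and angle between the x axis of bar and the y axis of dock, either way round below 0.07 rad and angle between bar's own z axis and vertical below 0.1 rad and value of joint start_lever above 0.85 rad and linear speed of each of module1, module2, module3, module4, tray, bar below 0.02 m/s); the robot touches nothing.
It fails at once if the glue is knocked or moved more than 30 mm (distance of glue from where it was at the start of the episode above 0.03 m).
It fails at once if the cup is knocked or moved more than 30 mm (distance of cup from where it was at the start of the episode above 0.03 m).
It fails at once if the jar is knocked or moved more than 30 mm (distance of jar from where it was at the start of the episode above 0.03 m).
Of module1, module2, module3, module4 only 3 to 4 are there at a start; the rules pass over those that are not, and their reading is None.
At some moment in a run one of tray, bar, module1, module2, module3, module4 may be knocked a few centimetres aside while the robot is not near it.
Once in a run the grip may slacken for a moment while it holds something.
It also fails if it takes over 210 s, if anything falls off the work surface, if the arm or the gripper's body presses on something with over 40 N, if the wrist force passes 120 N, or if a joint passes its speed limit or range.

## Working session

There is one attempt and no reset: what is moved stays moved. The work goes in short steps, Python scripts to look and compute and a tool call to move; the robot and the scene stay as the last step left them, time stands still between calls to the robot, and variables do not carry over. Pictures are saved under pics/ and viewed, at most 14 in all, crops included, and the job is handed in when it is done.

Besides the shell and the picture viewer there is one more tool, called after "Emit:" as a command line: name --argument value ..., lists and objects as JSON in quotes. send_rows: Moves the arm, as the interface text tells. Its arguments: {"type":"object","properties":{"steps":{"type":"string"}},"required":["steps"]}

```bash
mkdir -p pics; cat > h.py <<'E'
from workcell import *
import numpy as np, cv2
def shot(name,fn=None):
    c=camera(name)
    if fn: cv2.imwrite('pics/'+fn,c['frame'][:,:,::-1])
    return c
def cloud(c):
    z=c['range_z'];K=c['camera_matrix'];h,w=z.shape
    u,v=np.meshgrid(np.arange(w),np.arange(h))
    P=np.stack([(u-K[0,2])/K[0,0]*z,(v-K[1,2])/K[1,1]*z,z],-1)
    E=c['extrinsics'];W=(P-E[:3,3])@E[:3,:3]
    W[z==0]=np.nan
    return W
E
python3 - <<'E'
from h import *
c=shot('top','t0.png');d=shot('side','s0.png')
np.savez('c0',**c);np.savez('d0',**d)
for k in (c,d): print(k['camera_matrix'].round(1).tolist(),k['extrinsics'].round(3).tolist())
print(get_obs())
E
```

```text
[[463.3, 0.0, 259.7], [0.0, 463.3, 182.4], [0.0, 0.0, 1.0]] [[0.021, -1.0, 0.001, -0.045], [-0.989, -0.021, -0.149, 0.572], [0.149, 0.002, -0.989, 1.493], [0.0, 0.0, 0.0, 1.0]]
[[497.7, 0.0, 258.5], [0.0, 497.7, 187.0], [0.0, 0.0, 1.0]] [[0.989, -0.147, -0.018, -0.566], [-0.116, -0.689, -0.715, 0.099], [0.093, 0.71, -0.698, 1.361], [0.0, 0.0, 0.0, 1.0]]
{'clock': 0.1, 'joint_pos': array([-1.19302374e+00,  2.41317251e-01,  3.85726240e-03,  1.33519252e+00,
        3.15553211e-05,  1.57078139e+00]), 'joint_vel': array([-7.91394995e-04, -1.71168592e-03,  2.80082117e-03,  9.66468482e-04,
        1.36821554e-03,  9.99864380e-05]), 'tau': array([-3.87930768e-04, -3.73138797e+01,  2.53009540e+01,  1.08554639e-02,
       -2.12756021e-06,  1.22022934e-05]), 'eef_pos': array([ 0.18422663, -0.46421712,  0.23051151]), 'tool_rot': array([ 9.82212137e-01,  1.87772350e-01, -1.58759628e-04, -9.14549593e-04]), 'ft_force': array([-0.94751312, -0.61476237, -0.08629174]), 'ft_torque': array([0.02094675, 0.04707486, 0.03438491]), 'grasp_force': 0.0, 'grip_width': 0.08555536491093689}
```

View pics/t0.png

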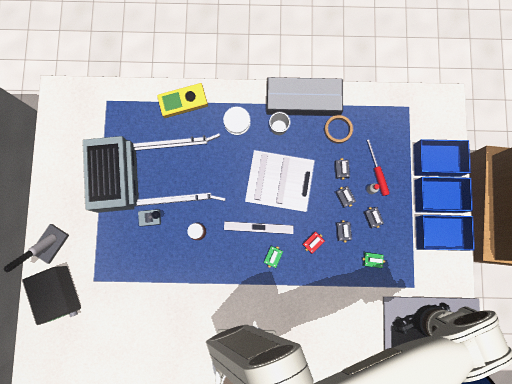

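View pics/s0.png

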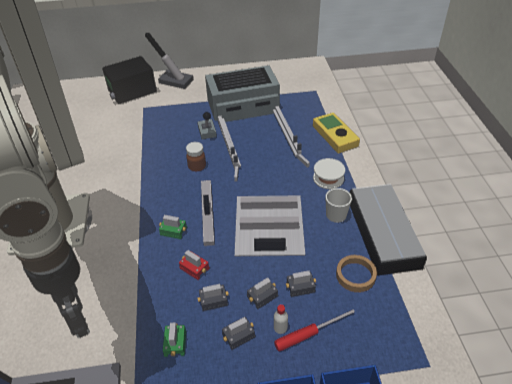

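```bash
cat >> h.py <<'E'
from scipy.ndimage import label
def clusters(W,zlo,zhi,box,minpts=8):
    m=(W[...,2]>zlo)&(W[...,2]<zhi)&(W[...,0]>box[0])&(W[...,0]<box[1])&(W[...,1]>box[2])&(W[...,1]<box[3])
    L,n=label(m,np.ones((3,3)))
    out=[]
    for i in range(1,n+1):
        k=L==i
        if k.sum()<minpts: continue
        P=W[k]; r=cv2.minAreaRect((P[:,:2]*1000).astype(np.float32))
        vv,uu=np.nonzero(k)
        out.append((int(uu.mean()),int(vv.mean()),k.sum(),P.mean(0).round(4),P[:,2].max().round(3),np.round(r[0],1),np.round(r[1],1),round(r[2],1),k))
    return out
def show(W,*a,**k):
    for r in clusters(W,*a,**k): print(*r[:-1])
E
python3 - <<'E'
from h import *
c=dict(np.load('c0.npz'));d=dict(np.load('d0.npz'))
W=cloud(c);V=cloud(d)
b=(0.15,0.95,-0.5,0.6)
for n,w in(('top',W),('side',V)):
    print(n,'bench z',np.nanmedian(w[(abs(w[...,2])<.02)],0)[2])
    show(w,.012,.2,b)
    print('fins');show(w,.042,.062,(0.2,0.72,-.35,.2),minpts=6)
E
```

```text
top bench z 0.00032604221086911635
305 100 3292 [ 0.8568 -0.1816  0.0504] 0.077 [ 831.2 -197.3] [299.4 217.6] 89.4
181 99 1111 [0.8549 0.2397 0.0345] 0.047 [858. 241.] [ 83.7 160. ] 17.6
236 119 542 [0.7886 0.0512 0.0396] 0.049 [789.3  51.9] [88.9 88.5] 34.9
122 173 4761 [0.5893 0.4087 0.0811] 0.118 [609.5 314.7] [241.9 436.8] 6.5
369 146 23 [ 0.7078 -0.4065  0.0158] 0.021 [ 709.4 -406.5] [49.   6.5] 17.7
260 176 284 [ 0.5948 -0.0353  0.0322] 0.042 [596.9 -35.4] [ 21.9 156.6] 80.8
378 181 332 [ 0.5861 -0.429   0.0319] 0.089 [ 611.5 -435.8] [ 73.9 132.7] 83.3
282 180 291 [ 0.5834 -0.1092  0.0318] 0.042 [ 584.3 -110.5] [ 25.4 159. ] 80.3
341 168 257 [ 0.6276 -0.3078  0.032 ] 0.064 [ 629.7 -309.6] [72.6 44.9] 2.6
305 183 107 [ 0.5723 -0.1855  0.0404] 0.053 [ 573.9 -186.5] [12.2 80. ] 81.5
345 196 259 [ 0.5338 -0.3187  0.0324] 0.061 [ 535.3 -320.8] [71.2 45.6] 26.6
373 217 271 [ 0.4666 -0.4109  0.0321] 0.062 [ 467.1 -413.1] [70.6 44.6] 23.4
148 217 326 [0.45   0.3293 0.0392] 0.109 [452.2 326. ] [50.1 86.5] 7.2
343 230 264 [ 0.4191 -0.312   0.0321] 0.06 [ 419.7 -314.2] [66.6 45.8] 4.4
258
[... 3283 characters left out ...]
 [517.9 173.1] [ 9.6 14.8] 13.4
195 156 105 [0.4063 0.1518 0.0506] 0.062 [406.3 156.7] [54.2 33.7] 2.4
235 157 18 [0.5236 0.1324 0.0487] 0.057 [523.5 132.2] [10.9 11.3] 22.9
205 201 77 [ 0.4237 -0.0352  0.0494] 0.057 [423.6 -32.5] [49.7 14. ] 87.0
170 219 96 [ 0.3288 -0.0858  0.0499] 0.056 [328.2 -84.6] [17.9 41.5] 67.2
269 239 86 [ 0.5724 -0.1908  0.0438] 0.047 [ 571.2 -190.1] [13.6 75.4] 81.6
192 256 98 [ 0.3779 -0.2175  0.0505] 0.056 [ 378.3 -216.7] [15.6 39.7] 43.2
301 275 120 [ 0.627  -0.3141  0.05  ] 0.056 [ 627.4 -312.7] [40.8 14.1] 3.3
261 285 123 [ 0.5322 -0.3255  0.0505] 0.057 [ 532.7 -323.6] [42.4 14.5] 29.7
211 289 126 [ 0.4169 -0.3187  0.0505] 0.056 [ 417. -317.] [39.3 16.4] 1.6
```

```bash
python3 - <<'E'
from h import *
c=dict(np.load('c0.npz'));d=dict(np.load('d0.npz'))
for n,w in(('top',cloud(c)),('side',cloud(d))):
    print(n,'cup');show(w,.055,.08,(0.68,0.86,-.2,.0),minpts=6)
    print('dock walls/tines');show(w,.022,.036,(0.48,0.80,0.06,.34),minpts=15)
    show(w,.044,.06,(0.48,0.80,0.1,.25),minpts=5)
    print('lever');show(w,.045,.13,(0.40,0.50,0.27,.38),minpts=5)
    print('roll');show(w,.02,.052,(0.7,0.86,0,.12),minpts=50)
    print('glue');show(w,.055,.1,(0.5,0.64,-.5,-.37),minpts=5)
E
```

```text
top cup
288 103 264 [ 0.8411 -0.1263  0.0579] 0.066 [ 841.2 -126.3] [ 37.2 141.8] 0.1
279 120 120 [ 0.7785 -0.0936  0.0662] 0.077 [774.5 -93.5] [66.4 68.2] 48.6
dock walls/tines
176 141 201 [0.7109 0.2502 0.0292] 0.036 [711.4 245.8] [ 15.3 187.6] 6.0
176 199 219 [0.5126 0.242  0.0294] 0.036 [515.4 234.6] [ 16.2 212.6] 6.4
203 136 8 [0.7224 0.1584 0.0555] 0.059 [722.8 158.3] [11.9  5.2] 20.8
191 138 9 [0.7164 0.198  0.0523] 0.059 [717.4 198.1] [11.2  5.3] 7.3
207 195 8 [0.5243 0.1362 0.0534] 0.058 [524.4 137. ] [10.   5.7] 17.2
195 196 9 [0.52   0.1756 0.0536] 0.058 [520.3 175.5] [10.6  6. ] 8.2
lever
133 202 10 [0.4956 0.3771 0.0604] 0.071 [495.5 377.1] [8.8 4.7] 1.3
154 214 61 [0.4548 0.2965 0.0963] 0.109 [455.2 304.3] [22.8 43.2] 1.8
roll
236 119 541 [0.7887 0.0512 0.0396] 0.049 [789.3  51.9] [88.9 88.5] 34.9
glue
374 187 51 [ 0.561  -0.4067  0.0715] 0.089 [ 560.1 -406.7] [25.1 21.9] 46.1
side cup
338 198 235 [ 0.7727 -0.0963  0.0632] 0.072 [772.5 -96.7] [71.5 66.9] 63.3
357 191 10 [ 0.833  -0.0725  0.0567] 0.061 [832.6 -74.3] [20.4 11.4] 82.1
366 193 8 [ 0.8552 -0.0843  0.0561] 0.
[... 537 characters left out ...]
.036 [709.6 243.4] [ 13.9 190.2] 6.6
227 141 152 [0.5103 0.2361 0.028 ] 0.036 [511.3 232.1] [ 12.5 212. ] 6.5
294 137 12 [0.7147 0.1964 0.0487] 0.055 [715.4 196. ] [10.  13.1] 87.4
299 144 15 [0.7201 0.1563 0.0495] 0.055 [719.9 156.3] [12.5  8.7] 20.2
232 148 16 [0.5185 0.1719 0.0501] 0.054 [517.9 173.1] [ 9.6 14.8] 13.4
235 157 15 [0.5241 0.1322 0.0499] 0.057 [523.5 132.2] [10.9 11.3] 22.9
lever
218 108 23 [0.4944 0.3734 0.0577] 0.075 [494.6 372.5] [15.   8.3] 81.7
206 116 66 [0.4532 0.2911 0.0893] 0.105 [454.4 297.1] [39.6 21.6] 81.2
roll
329 169 551 [0.7859 0.0457 0.0376] 0.044 [786.3  48.6] [94.1 87.1] 73.2
glue
280 312 137 [ 0.5591 -0.4153  0.0698] 0.086 [ 559.5 -414.5] [21.5 24. ] 79.3
```

Emit:
send_rows --steps "0 0.04 0.016 0 0 0 0.12;0 0.04 0.016 0 0 0 0.12;0 0.04 0.016 0 0 0 0.12;0 0.04 0.016 0 0 0 0.12;0 0.04 0.016 0 0 0 0.12"

```text
clock: 0.52
eef_pos: [0.3791, -0.3863, 0.2309]
tool_rot: [0.882, 0.472, -0.0, -0.0]
ft_force: [-0.5, -0.4, -0.4]
grip_width: 0.0428
grasp_force: 0.0
```

Emit:
send_rows --steps "0 0.008 0.014 0 0 0 0.124;0 0.008 0.014 0 0 0 0.124;0 0.008 0.014 0 0 0 0.124;0 0.008 0.014 0 0 0 0.124;0 0.0075 0.014 0 0 0 0.124"

```text
clock: 0.93
eef_pos: [0.4176, -0.3163, 0.2306]
tool_rot: [0.695, 0.719, -0.0, -0.001]
ft_force: [0.4, 0.3, -0.0]
grip_width: 0.0428
grasp_force: 0.0
```

```bash
python3 -c "
from h import *
o=get_obs();print(o['joint_pos'].round(3),o['tool_rot'])"
```

```text
[-0.648  0.289  0.069  1.351 -0.     0.889] [ 6.95143097e-01  7.18871053e-01 -8.89318587e-05 -6.89371962e-04]
```

Emit:
send_rows --steps "0 0 0 -0.01 0 0 0.124;0 0 0 -0.01 0 0 0.124;0 0 0 -0.01 0 0 0.124;0 0 0 -0.01 0 0 0.124;0 0 0 -0.01 0 0 0.124"

```text
clock: 1.35
eef_pos: [0.4171, -0.317, 0.1803]
tool_rot: [0.443, 0.897, 0.0, -0.001]
ft_force: [0.3, -0.6, -0.4]
grip_width: 0.0429
grasp_force: 0.0
```

Emit:
send_rows --steps "0 0 0 -0.01 0 0 0.124;0 0 0 -0.01 0 0 0.124;0 0 0 -0.01 0 0 0.124;0 0 0 -0.01 0 0 0.124;0 0 0 -0.01 0 0 0.124"

```text
clock: 1.77
eef_pos: [0.417, -0.3171, 0.1303]
tool_rot: [0.148, 0.989, 0.0, -0.001]
ft_force: [-0.2, 0.7, -0.5]
grip_width: 0.0427
grasp_force: 0.0
```

Emit:
send_rows --steps "0 0 0 -0.01 0 0 0.124;0 0 0 -0.01 0 0 0.124;0 0 0 -0.01 0 0 0.119;0 0 0 -0.01 0 0 0;0 0 0 0 0 0 0"

```text
clock: 2.18
eef_pos: [0.4158, -0.3162, 0.0888]
tool_rot: [-0.03, 1.0, 0.001, -0.002]
ft_force: [-0.6, 0.9, 0.1]
grip_width: 0.0424
grasp_force: 0.0
```

Emit:
send_rows --steps "0 0 0 -0.015 0 0 0;0 0 0 -0.015 0 0 0;0 0 0 -0.015 0 0 0;0 0 0 -0.014 0 0 0;0 0 0 0 0 0 0"

```text
clock: 2.6
eef_pos: [0.4156, -0.3161, 0.0299]
tool_rot: [-0.03, 1.0, 0.002, -0.002]
ft_force: [0.1, 0.5, -0.3]
grip_width: 0.0424
grasp_force: 0.0
```

Emit:
send_rows --steps "-1 0 0 0 0 0 0;-1 0 0 0 0 0 0;-1 0 0 0 0 0 0;-1 0 0 0 0 0 0;-1 0 0 0 0 0 0"

```text
clock: 3.02
eef_pos: [0.4178, -0.3177, 0.033]
tool_rot: [-0.031, 1.0, -0.0, 0.0]
ft_force: [0.2, 0.5, 1.1]
grip_width: 0.0108
grasp_force: 63.3
```

```bash
python3 -c "
from h import *
o=get_obs();print(o['joint_pos'].round(3),o['tool_rot'],o['eef_pos'],o['grip_width'],o['grasp_force'])
for n in('top','side'): show(cloud(shot(n)),.02,.2,(.25,.7,-.45,-.25),minpts=50)"
```

```text
[-0.65   0.46  -0.237  0.873 -0.    -0.713] [-3.14593450e-02  9.99504813e-01 -4.56832103e-04  4.79651129e-04] [ 0.41775717 -0.3176815   0.03300152] 0.010806996279060087 63.338656425476074
341 168 241 [ 0.6288 -0.308   0.033 ] 0.062 [ 631.2 -309.4] [68.1 45.2] 3.4
380 178 108 [ 0.599  -0.4377  0.0248] 0.034 [ 591.2 -440.1] [96.1 20.5] 15.0
372 188 93 [ 0.5599 -0.4043  0.0589] 0.09 [ 560.4 -406.2] [30.9 25.3] 39.1
345 196 242 [ 0.5342 -0.3191  0.0332] 0.059 [ 534.5 -320.7] [69.8 44.9] 27.8
338 230 187 [ 0.4156 -0.281   0.1149] 0.2 [ 421.5 -282.3] [58.8 63.3] 88.9
209 281 1093 [ 0.4167 -0.3425  0.1132] 0.2 [ 415.6 -317.9] [130.4  74.4] 86.5
300 281 457 [ 0.6253 -0.3189  0.0332] 0.058 [ 627.1 -314.2] [71.9 47.9] 4.5
261 291 456 [ 0.5314 -0.3307  0.0335] 0.057 [ 532.  -325.1] [70.4 44.3] 26.4
280 317 277 [ 0.5587 -0.419   0.0551] 0.087 [ 559.8 -415.4] [26.8 28.8] 80.7
237 330 546 [ 0.4646 -0.4228  0.0334] 0.057 [ 464.3 -417.4] [71.1 47.3] 23.7
173 338 565 [ 0.3253 -0.4179  0.0324] 0.058 [ 324.2 -413.8] [69.5 44.6] 84.0
302 331 176 [ 0.6043 -0.4405  0.023 ] 0.027 [ 600.7 -441.9] [75.4 17.7] 14.5
```

Emit:
send_rows --steps "-1 0 0 0.025 0 0 0;-1 0 0 0.025 0 0 0;-1 0 0 0.025 0 0 0;-1 0 0 0.025 0 0 0;-1 0.03 0.035 0.01 0 0 -0.06"

```text
clock: 3.53
eef_pos: [0.4425, -0.2918, 0.1451]
tool_rot: [0.003, 1.0, -0.003, 0.001]
ft_force: [1.8, -0.9, -1.3]
grip_width: 0.0106
grasp_force: 63.0
```

```bash
cat >> h.py <<'E'
def tray(ws):
    out=[]
    for w in ws:
        cs=[k for k in clusters(w,.027,.040,(0.45,0.75,-.25,.3),minpts=60) if max(k[6])>140 and min(k[6])<32]
        for k in sorted(cs,key=lambda k:k[3][1]):
            P=w[k[-1]][:,:2]*1000; q=(P-P.mean(0)); vx=np.linalg.svd(q,full_matrices=0)[2][0]
            print('rail mean',P.mean(0).round(1),'rect',k[5],k[6],'ang',np.degrees(np.arctan(vx[1]/vx[0])).round(1))
        for k in clusters(w,.040,.052,(0.45,0.75,-.25,.3),minpts=30): print('handle?',k[3],k[5],k[6],k[7])
E
python3 - <<'E'
from h import *
tray([cloud(dict(np.load(f))) for f in('c0.npz','d0.npz')])
print('now');tray([cloud(shot(n)) for n in('top','side')])
o=get_obs();print(o['eef_pos'],o['grasp_force'],o['tool_rot'])
E
```

```text
rail mean [ 584.4 -109.5] rect [ 586.1 -109.7] [ 20.  155.9] ang -8.7
rail mean [595.6 -35.5] rect [597.  -35.5] [ 19.9 155.9] ang -8.6
handle? [ 0.5732 -0.1865  0.0445] [ 573.7 -186.6] [12.  75.8] 81.9
rail mean [ 584.7 -113.5] rect [ 583.8 -112.8] [ 25.8 153.5] ang -8.3
rail mean [592.7 -38.9] rect [593.3 -38.1] [ 26.6 154.3] ang -8.7
handle? [ 0.5741 -0.1908  0.043 ] [ 572.3 -190.6] [14.6 78. ] 83.0
now
rail mean [ 586.  -109.5] rect [ 585.9 -109.6] [ 20.  156.3] ang -8.2
rail mean [594.8 -35.2] rect [597.4 -35.5] [ 19.9 156. ] ang -8.5
rail mean [515.2 220.7] rect [515.6 222.1] [ 12.4 157.3] ang -83.3
handle? [ 0.574  -0.1865  0.0451] [ 574.5 -186.8] [11.8 76.4] 81.6
rail mean [ 584.1 -113.3] rect [ 584.  -112.3] [ 28.1 154. ] ang -8.3
rail mean [593.7 -38.9] rect [593.7 -38.1] [ 28.  154.5] ang -8.5
rail mean [712.2 215. ] rect [711.3 223.6] [ 13.2 149.2] ang -83.6
handle? [ 0.5729 -0.1905  0.0428] [ 572.5 -189.8] [16.2 77.9] 81.1
[ 0.44793817 -0.2848571   0.14411584] 63.03187966346741 [-3.07322746e-03  9.99988953e-01 -7.09168967e-04  3.48504487e-03]
```

Emit:
send_rows --steps "-1 0.0185 0.024 0 0 0 -0.04;-1 0.0185 0.024 0 0 0 -0.04;-1 0.0185 0.024 0 0 0 -0.04;-1 0.0185 0.024 0 0 0 -0.032;-1 0.0185 0.024 0 0 0 0"

```text
clock: 4.05
eef_pos: [0.5365, -0.1652, 0.1406]
tool_rot: [0.075, 0.997, 0.0, -0.001]
ft_force: [-0.4, -0.5, -1.4]
grip_width: 0.0108
grasp_force: 63.0
```

Emit:
send_rows --steps "-1 0.0185 0.024 0 0 0 0;-1 0.0185 0.024 0 0 0 0;-1 0.0185 0.024 0 0 0 0;-1 0.0185 0.024 0 0 0 0;-1 0.0185 0.0255 0 0 0 0"

```text
clock: 4.47
eef_pos: [0.629, -0.0439, 0.1404]
tool_rot: [0.074, 0.997, -0.0, -0.001]
ft_force: [-0.9, -0.6, -0.9]
grip_width: 0.0105
grasp_force: 63.0
```

Emit:
send_rows --steps "-1 0 0 -0.015 0 0 0;-1 0 0 -0.015 0 0 0;-1 0 0 -0.015 0 0 0;-1 0 0 0 0 0 0;-1 0 0 0 0 0 0"

```text
clock: 4.88
eef_pos: [0.6275, -0.0449, 0.0946]
tool_rot: [0.074, 0.997, -0.0, -0.002]
ft_force: [-0.2, -0.1, -0.6]
grip_width: 0.0108
grasp_force: 63.0
```

```bash
cat >> h.py <<'E'
def st():
    o=get_obs();q=o['tool_rot'];a=np.degrees(np.arctan2(q[1],q[0]))
    print('t',round(o['clock'],1),'tcp',(o['eef_pos']*1000).round(1),'psi',round((2*a-90+180)%360-180,1),'w',round(o['grip_width']*1e3,1),'g',round(o['grasp_force'],1),'F',o['ft_force'].round(1),'j',o['joint_pos'].round(2))
E
python3 - <<'E'
from h import *
st()
E
```

```text
t 4.9 tcp [627.5 -44.9  94.6] psi 81.5 w 10.8 g 63.0 F [-0.2 -0.1 -0.6] j [-0.07  0.58  0.16  1.15 -0.    0.08]
```

Emit:
send_rows --steps "-1 0.005 0.0015 0 0 0 0;-1 0 0 -0.01 0 0 0;-1 0 0 -0.01 0 0 0;-1 0 0 -0.01 0 0 0;-1 0 0 -0.006 0 0 0"

```text
clock: 5.3
eef_pos: [0.6328, -0.0435, 0.0582]
tool_rot: [0.074, 0.997, -0.0, -0.001]
ft_force: [-1.1, -0.0, -3.1]
grip_width: 0.0106
grasp_force: 63.0
```

Emit:
send_rows --steps "-1 0 0 0 0 0 0;-1 0 0 0 0 0 0;-1 0 0 0 0 0 0;-1 0 0 -0.001 0 0 0;-1 0 0 0 0 0 0"

```text
clock: 5.72
eef_pos: [0.6342, -0.0435, 0.0596]
tool_rot: [0.074, 0.997, 0.0, 0.001]
ft_force: [-0.9, 0.1, -1.2]
grip_width: 0.0109
grasp_force: 63.0
```

```bash
python3 - <<'E'
from h import *
st()
E
```

```text
t 5.7 tcp [634.2 -43.5  59.6] psi 81.5 w 10.9 g 63.0 F [-0.9  0.1 -1.2] j [-0.07  0.62  0.13  1.08 -0.    0.08]
```

Emit:
send_rows --steps "-1 0 0 -0.001 0 0 0;-1 0 0 -0.001 0 0 0;-1 0 0 -0.001 0 0 0;-1 0 0 0 0 0 0;-1 0 0 0 0 0 0"

```text
clock: 6.13
eef_pos: [0.6339, -0.0434, 0.0562]
tool_rot: [0.074, 0.997, 0.0, 0.0]
ft_force: [0.1, 0.2, -1.9]
grip_width: 0.0106
grasp_force: 63.1
```

Emit:
send_rows --steps "0 0 0 0 0 0 0;0 0 0 0 0 0 0;0 0 0 0.01 0 0 0;0 0 0 0.03 0 0 0;0 0 0 0.03 0 0 0"

```text
clock: 6.55
eef_pos: [0.6325, -0.0433, 0.1259]
tool_rot: [0.074, 0.997, -0.0, -0.002]
ft_force: [1.3, 1.1, 0.3]
grip_width: 0.0426
grasp_force: 0.0
```

Emit:
send_rows --steps "0 -0.035 -0.035 0.015 0 0 0.08;0 -0.035 -0.035 0 0 0 0.08;0 -0.035 -0.035 0 0 0 0.08;0 0 -0.04 0 0 0 0;0 0 -0.04 0 0 0 0"

```text
clock: 6.97
eef_pos: [0.5443, -0.2109, 0.1393]
tool_rot: [-0.046, 0.999, 0.0, -0.0]
ft_force: [1.2, -1.0, -0.1]
grip_width: 0.0428
grasp_force: 0.0
```

```bash
cat >> h.py <<'E'
def look():
    for n in('top','side'):
        w=cloud(shot(n)); print(n,'mods');show(w,.02,.065,(.38,.75,-.5,-.25),minpts=100)
        print(' high');show(w,.060,.09,(.45,.75,-.25,.1),minpts=10)
        tray([w])
E
python3 - <<'E'
from h import *
st();look()
E
```

```text
t 7.0 tcp [ 544.3 -210.9  139.3] psi 95.3 w 42.8 g 0.0 F [ 1.2 -1.  -0.1] j [-0.37  0.46  0.07  1.19  0.   -0.46]
top mods
381 180 152 [ 0.5895 -0.4419  0.0246] 0.033 [ 591.8 -441.5] [98.6 23.7] 16.6
373 217 247 [ 0.4667 -0.4121  0.0332] 0.059 [ 467.2 -412.8] [70.3 45.2] 23.4
 high
279 130 23 [ 0.7451 -0.0946  0.0672] 0.075 [745.3 -93.6] [ 8.2 46.4] 1.0
262 162 46 [ 0.6346 -0.0425  0.0757] 0.083 [633.7 -42.3] [11.8 38.5] 82.1
rail mean [ 585.9 -109.6] rect [ 586.1 -109.7] [ 20.  156.9] ang -8.3
rail mean [515.  221.9] rect [515.5 219.5] [ 11.9 163. ] ang -83.3
handle? [ 0.6329 -0.0322  0.0481] [635.7 -34.2] [30.3 70.4] 85.2
handle? [ 0.6352 -0.0573  0.0487] [633.8 -56.4] [15.7 58.1] 81.6
handle? [ 0.5954 -0.1891  0.0457] [ 594.1 -189.1] [11.5 34.2] 78.8
side mods
343 273 121 [ 0.7328 -0.3043  0.0225] 0.027 [ 734.5 -301.6] [30.8 85.3] 0.1
300 281 450 [ 0.6251 -0.3182  0.0331] 0.057 [ 626.5 -313.5] [71.2 45.7] 1.5
261 291 447 [ 0.5315 -0.3303  0.0335] 0.057 [ 532.6 -325.4] [70.4 45.1] 21.3
280 320 207 [ 0.5583 -0.4208  0.0459] 0.065 [ 559.5 -416.3] [24.6 29.2] 77.7
237 330 544 [ 0.4641 -0.4228  0.0333] 0.058 [ 464.5 -416.8] [71.8 45.8] 21.2
295 335 315 [ 0.5865 -0.4476  0.0229] 0.028 [ 589.1 -448.1] [100.   22.8] 16.0
 high
283 189 101 [ 0.6328 -0.0479  0.0711] 0.079 [633. -46.] [19.1 37.9] 81.0
328 200 37 [ 0.7438 -0.1007  0.0658] 0.071 [743.7 -98.8] [49.4 12.4] 89.6
handle? [ 0.6302 -0.0547  0.0475] [631.9 -47. ] [46.7 68.1] 80.6
handle? [ 0.5716 -0.1905  0.043 ] [ 572.3 -190.7] [17.3 78. ] 80.4
```

Emit:
send_rows --steps "0 -0.0025 -0.028 -0.01 0 0 0.09;0 -0.0025 -0.028 -0.01 0 0 0.09;0 -0.0025 -0.028 -0.01 0 0 0.09;0 -0.0033 -0.0276 -0.01 0 0 0.091;0 0 0 0 0 0 0"

```text
clock: 7.48
eef_pos: [0.5345, -0.3262, 0.0968]
tool_rot: [-0.223, 0.975, -0.0, -0.001]
ft_force: [-0.3, 0.8, -1.1]
grip_width: 0.0427
grasp_force: 0.0
```

```bash
python3 - <<'E'
from h import *
st()
E
```

```text
t 7.5 tcp [ 534.5 -326.2   96.8] psi 115.8 w 42.7 g 0.0 F [-0.3  0.8 -1.1] j [-0.55  0.57  0.15  1.15 -0.   -1.  ]
```

Emit:
send_rows --steps "0 -0.001 0.003 -0.015 0 0 0;0 0 0 -0.015 0 0 0;0 0 0 -0.015 0 0 0;0 0 0 -0.015 0 0 0;0 0 0 -0.005 0 0 0"

```text
clock: 7.9
eef_pos: [0.5342, -0.3176, 0.0317]
tool_rot: [-0.224, 0.975, 0.001, -0.001]
ft_force: [-1.5, 1.1, 0.1]
grip_width: 0.0424
grasp_force: 0.0
```

Emit:
send_rows --steps "0 0 0 0 0 0 0;-1 0 0 0 0 0 0;-1 0 0 0 0 0 0;-1 0 0 0 0 0 0;-1 0 0 0 0 0 0"

```text
clock: 8.32
eef_pos: [0.5356, -0.3194, 0.0343]
tool_rot: [-0.224, 0.975, -0.001, 0.001]
ft_force: [1.7, 0.0, 1.6]
grip_width: 0.0104
grasp_force: 63.3
```

```bash
python3 - <<'E'
from h import *
st()
E
```

```text
t 8.3 tcp [ 535.6 -319.4   34.3] psi 115.9 w 10.4 g 63.3 F [1.7 0.  1.6] j [-0.54  0.62  0.06  1.01  0.   -0.99]
```

Emit:
send_rows --steps "-1 0 0 0.025 0 0 0;-1 0 0 0.03 0 0 0;-1 0 0 0.03 0 0 0;-1 0 0 0.025 0 0 0;-1 0 0.01 0 0 0 -0.06"

```text
clock: 8.73
eef_pos: [0.5382, -0.3125, 0.1505]
tool_rot: [-0.193, 0.981, -0.004, 0.005]
ft_force: [1.9, -0.7, 0.3]
grip_width: 0.0105
grasp_force: 62.9
```

Emit:
send_rows --steps "-1 0.0025 0.028 0 0 0 -0.06;-1 0.0025 0.028 0 0 0 -0.06;-1 0.0025 0.028 0 0 0 -0.06;-1 0.0025 0.028 0 0 0 -0.06;-1 0.0025 0.028 0 0 0 -0.06"

```text
clock: 9.15
eef_pos: [0.5473, -0.168, 0.1437]
tool_rot: [-0.044, 0.999, -0.0, 0.0]
ft_force: [0.5, -0.4, 0.1]
grip_width: 0.0107
grasp_force: 62.9
```

Emit:
send_rows --steps "-1 0.0025 0.028 0 0 0 -0.06;-1 0.0025 0.028 0 0 0 -0.06;-1 0.0025 0.028 0 0 0 -0.06;-1 0.0025 0.028 0 0 0 -0.06;-1 0 0.025 0 0 0 0"

```text
clock: 9.57
eef_pos: [0.5577, -0.0304, 0.1437]
tool_rot: [0.075, 0.997, 0.0, 0.0]
ft_force: [0.5, 0.0, -1.3]
grip_width: 0.0107
grasp_force: 62.9
```

Emit:
send_rows --steps "-1 0 0 -0.015 0 0 0;-1 0 0 -0.015 0 0 0;-1 0 0 -0.01 0 0 0;-1 0 0 0 0 0 0;-1 0 0 0 0 0 0"

```text
clock: 9.98
eef_pos: [0.5569, -0.0324, 0.1029]
tool_rot: [0.074, 0.997, -0.0, -0.001]
ft_force: [-0.3, -0.1, -0.3]
grip_width: 0.0106
grasp_force: 62.9
```

```bash
python3 - <<'E'
from h import *
st()
tray([cloud(shot('side'))])
E
```

```text
t 10.0 tcp [556.9 -32.4 102.9] psi 81.5 w 10.6 g 62.9 F [-0.3 -0.1 -0.3] j [-0.06  0.44 -0.06  1.08  0.    0.09]
rail mean [ 583.9 -113.5] rect [ 583.8 -112.7] [ 25.3 153.3] ang -8.6
handle? [ 0.6307 -0.0547  0.0474] [631.9 -47.6] [46.3 68.2] 79.3
handle? [ 0.5748 -0.1913  0.0431] [ 572.4 -190.6] [14.7 78.1] 82.7
```

Emit:
send_rows --steps "-1 0 0 -0.012 0 0 0;-1 0 0 -0.012 0 0 0;-1 0 0 -0.01 0 0 0;-1 0 0 -0.008 0 0 0;-1 0 0 -0.003 0 0 0"

```text
clock: 10.45
eef_pos: [0.5569, -0.0324, 0.0573]
tool_rot: [0.074, 0.997, -0.0, -0.001]
ft_force: [-0.3, 0.1, -1.6]
grip_width: 0.0104
grasp_force: 62.9
```

Emit:
send_rows --steps "-1 0 0 -0.001 0 0 0;-1 0 0 0 0 0 0;0 0 0 0 0 0 0;0 0 0 0 0 0 0;0 0 0 0.02 0 0 0"

```text
clock: 10.87
eef_pos: [0.5549, -0.032, 0.0744]
tool_rot: [0.074, 0.997, -0.0, -0.003]
ft_force: [-1.1, 0.1, -0.6]
grip_width: 0.043
grasp_force: 0.0
```

Emit:
send_rows --steps "0 0 0 0.03 0 0 0;0 0 0 0.025 0 0 0;0 -0.01 -0.025 0.01 0 0 0;0 -0.02 -0.035 0 0 0 0;0 -0.02 -0.035 0 0 0 0"

```text
clock: 11.28
eef_pos: [0.5087, -0.1276, 0.1441]
tool_rot: [0.072, 0.997, -0.0, 0.002]
ft_force: [-0.0, -1.0, 0.1]
grip_width: 0.0426
grasp_force: 0.0
```

```bash
python3 - <<'E'
from h import *
st();look()
E
```

```text
t 11.3 tcp [ 508.7 -127.6  144.1] psi 81.7 w 42.6 g 0.0 F [-0.  -1.   0.1] j [-0.25  0.34 -0.09  1.13 -0.   -0.1 ]
top mods
341 168 243 [ 0.628  -0.3077  0.0338] 0.064 [ 629.9 -309.5] [72.4 45.3] 4.0
381 181 153 [ 0.5885 -0.4425  0.0246] 0.035 [ 591.1 -441.2] [98.7 22.9] 17.5
373 217 251 [ 0.4667 -0.4122  0.0328] 0.061 [ 467.5 -413.6] [70.5 44. ] 21.4
 high
279 130 20 [ 0.7442 -0.0944  0.0676] 0.076 [745.  -93.6] [ 8.1 39.9] 2.0
262 162 48 [ 0.6337 -0.0424  0.0756] 0.083 [634.4 -42.5] [11.7 39.4] 81.7
258 186 46 [ 0.5551 -0.0311  0.0761] 0.086 [554.4 -30.9] [11.5 38. ] 82.0
rail mean [515.  222.4] rect [515.1 222.3] [ 12.8 157.1] ang -83.5
handle? [ 0.6324 -0.0431  0.0485] [634.9 -42.5] [43.6 70.1] 81.4
handle? [ 0.5532 -0.03    0.0483] [556.  -30.8] [44.  71.7] 81.7
side mods
343 273 117 [ 0.7328 -0.3053  0.0225] 0.026 [ 733.8 -302.9] [30.9 87.4] 0.5
300 281 446 [ 0.6255 -0.3186  0.0332] 0.056 [ 627.9 -313.6] [69.  46.4] 1.5
280 320 209 [ 0.5583 -0.4208  0.0461] 0.064 [ 559.3 -415.9] [24.9 29.4] 75.1
237 331 547 [ 0.4642 -0.423   0.0332] 0.057 [ 464.  -417.1] [70.1 46.1] 24.1
295 335 327 [ 0.5877 -0.4474  0.0229] 0.029 [ 589.4 -446.5] [99.3 23.4] 19.0
 high
252 190 109 [ 0.553  -0.0358  0.0712] 0.08 [553.3 -33.6] [19.9 38.4] 79.1
282 189 104 [ 0.6326 -0.0476  0.0706] 0.08 [633. -45.] [19.3 38.3] 84.4
327 200 34 [ 0.7431 -0.1014  0.0659] 0.069 [742.8 -97.8] [11.7 50.2] 1.4
rail mean [ 584.7 -113.5] rect [ 584.1 -111.9] [ 28.1 153.7] ang -8.6
handle? [ 0.5529 -0.0428  0.0478] [553.8 -34.8] [46.5 68.3] 81.7
handle? [ 0.6297 -0.0545  0.0477] [632.1 -46.3] [48.9 68.2] 79.8
handle? [ 0.5736 -0.1908  0.043 ] [ 572.3 -190.2] [15.9 78.1] 84.7
```

Emit:
send_rows --steps "0 0.02 -0.0305 0 0 0 0.045;0 0.02 -0.0305 0 0 0 0.045;0 0.02 -0.0305 0 0 0 0.045;0 0.02 -0.0305 0 0 0 0.045;0 0.02 -0.0305 -0.01 0 0 0"

```text
clock: 11.8
eef_pos: [0.61, -0.2813, 0.135]
tool_rot: [-0.017, 1.0, -0.001, 0.003]
ft_force: [1.0, 0.2, 0.8]
grip_width: 0.0429
grasp_force: 0.0
```

Emit:
send_rows --steps "0 0.02 -0.0305 -0.015 0 0 0;0 0 0 -0.015 0 0 0;0 0 0 -0.015 0 0 0;0 0 0 0 0 0 0;0 0 0 0 0 0 0"

```text
clock: 12.22
eef_pos: [0.6269, -0.3094, 0.086]
tool_rot: [-0.016, 1.0, 0.001, -0.001]
ft_force: [0.1, 0.8, -0.6]
grip_width: 0.0425
grasp_force: 0.0
```

```bash
python3 - <<'E'
from h import *
st()
E
```

```text
t 12.2 tcp [ 626.9 -309.4   86. ] psi 91.9 w 42.5 g 0.0 F [ 0.1  0.8 -0.6] j [-0.46  0.73  0.4   1.24  0.   -0.49]
```

Emit:
send_rows --steps "0 0.001 -0.002 -0.015 0 0 0;0 0 0 -0.015 0 0 0;0 0 0 -0.015 0 0 0;0 0 0 -0.009 0 0 0;0 0 0 0 0 0 0"

```text
clock: 12.63
eef_pos: [0.6278, -0.3111, 0.0325]
tool_rot: [-0.016, 1.0, 0.001, -0.001]
ft_force: [-0.6, 0.4, -0.6]
grip_width: 0.0425
grasp_force: 0.0
```

Emit:
send_rows --steps "-1 0 0 0 0 0 0;-1 0 0 0 0 0 0;-1 0 0 0 0 0 0;-1 0 0 0 0 0 0;-1 0 0 0 0 0 0"

```text
clock: 13.05
eef_pos: [0.6295, -0.3124, 0.0351]
tool_rot: [-0.016, 1.0, -0.0, 0.001]
ft_force: [0.5, 2.1, 5.2]
grip_width: 0.0111
grasp_force: 63.6
```

Emit:
send_rows --steps "-1 0 0 0.025 0 0 0;-1 0 0 0.03 0 0 0;-1 0 0 0.03 0 0 0;-1 0 0 0.025 0 0 0;-1 0 0.01 0 0 0 -0.04"

```text
clock: 13.47
eef_pos: [0.6313, -0.3056, 0.1505]
tool_rot: [0.005, 1.0, -0.003, 0.005]
ft_force: [0.8, -0.3, -0.5]
grip_width: 0.01
grasp_force: 62.8
```

```bash
python3 - <<'E'
from h import *
st()
E
```

```text
t 13.5 tcp [ 631.3 -305.6  150.5] psi 89.4 w 10.0 g 62.8 F [ 0.8 -0.3 -0.5] j [-0.45  0.68  0.49  1.36 -0.   -0.44]
```

Emit:
send_rows --steps "-1 -0.001 0.026 0 0 0 -0.035;-1 -0.001 0.026 0 0 0 -0.035;-1 -0.001 0.026 0 0 0 -0.035;-1 -0.001 0.026 0 0 0 -0.035;-1 -0.001 0.026 0 0 0 0"

```text
clock: 13.88
eef_pos: [0.6229, -0.1712, 0.1429]
tool_rot: [0.075, 0.997, -0.0, -0.0]
ft_force: [0.7, 0.3, -1.0]
grip_width: 0.0108
grasp_force: 62.8
```

Emit:
send_rows --steps "-1 -0.001 0.026 0 0 0 0;-1 0 0.026 0 0 0 0;-1 0 0 -0.02 0 0 0;-1 0 0 -0.02 0 0 0;-1 0 0 0 0 0 0"

```text
clock: 14.3
eef_pos: [0.6193, -0.1189, 0.0989]
tool_rot: [0.073, 0.997, 0.0, -0.004]
ft_force: [-1.6, -0.0, -2.5]
grip_width: 0.0105
grasp_force: 62.7
```

Emit:
send_rows --steps "-1 0 0 0 0 0 0;-1 0 0 0 0 0 0;-1 0 0 0 0 0 0;-1 0 0 0 0 0 0;-1 0 0 0 0 0 0"

```text
clock: 14.72
eef_pos: [0.6231, -0.1207, 0.1043]
tool_rot: [0.074, 0.997, -0.0, 0.001]
ft_force: [-0.2, 0.5, -1.8]
grip_width: 0.0107
grasp_force: 62.7
```

```bash
python3 - <<'E'
from h import *
st()
tray([cloud(shot('side')),cloud(shot('top'))])
st()
E
```

```text
t 14.7 tcp [ 623.1 -120.7  104.3] psi 81.5 w 10.7 g 62.7 F [-0.2  0.5 -1.8] j [-0.19  0.58  0.18  1.17 -0.   -0.04]
rail mean [ 581.6 -113.8] rect [ 583.7 -113. ] [ 27.2 153.9] ang -8.9
handle? [ 0.5515 -0.0425  0.0474] [552.4 -34.1] [50.5 71.2] 79.4
handle? [ 0.6078 -0.0367  0.0479] [607.7 -34.5] [33.4 16.3] 80.6
handle? [ 0.5734 -0.1909  0.0431] [ 572.4 -190. ] [15.9 77.8] 80.8
rail mean [515.2 219.9] rect [516.1 217.3] [ 13.5 165.1] ang -84.0
handle? [ 0.6343 -0.0397  0.0481] [634.9 -41.4] [43.1 68.7] 88.0
handle? [ 0.5738 -0.0259  0.0484] [574.3 -22.7] [29.6 47.8] 33.6
handle? [ 0.5324 -0.0188  0.0479] [534.  -19.6] [28.2 20.7] 62.6
t 14.8 tcp [ 622.8 -120.5  103.9] psi 81.5 w 10.9 g 62.7 F [ 0.5 -0.5 -1.3] j [-0.19  0.58  0.18  1.17  0.   -0.04]
```

Emit:
send_rows --steps "-1 0 0.0022 -0.012 0 0 0;-1 0 0 -0.012 0 0 0;-1 0 0 -0.01 0 0 0;-1 0 0 -0.008 0 0 0;-1 0 0 -0.003 0 0 0"

```text
clock: 15.23
eef_pos: [0.6216, -0.1179, 0.058]
tool_rot: [0.074, 0.997, 0.0, -0.001]
ft_force: [-8.1, 2.3, 14.7]
grip_width: 0.0104
grasp_force: 64.9
```

Emit:
send_rows --steps "-1 0 0 -0.001 0 0 0;-1 0 0 0 0 0 0;-1 0 0 0 0 0 0;-1 0 0 0 0 0 0;-1 0 0 0 0 0 0"

```text
clock: 15.65
eef_pos: [0.6222, -0.118, 0.0581]
tool_rot: [0.074, 0.997, -0.0, -0.0]
ft_force: [-4.2, 0.2, 6.3]
grip_width: 0.0107
grasp_force: 63.5
```

```bash
python3 - <<'E'
from h import *
st()
E
```

```text
t 15.7 tcp [ 622.2 -118.    58.1] psi 81.5 w 10.7 g 63.5 F [-4.2  0.2  6.3] j [-0.19  0.62  0.12  1.07 -0.   -0.04]
```

Emit:
send_rows --steps "0 0 0 0 0 0 0;0 0 0 0 0 0 0;0 0 0 0 0 0 0;0 0 0 0.025 0 0 0;0 0 0 0.03 0 0 0"

```text
clock: 16.07
eef_pos: [0.6202, -0.1176, 0.1093]
tool_rot: [0.074, 0.997, 0.0, -0.004]
ft_force: [0.4, 0.2, -0.8]
grip_width: 0.0426
grasp_force: 0.0
```

Emit:
send_rows --steps "0 0 0 0.025 0 0 0;0 -0.025 -0.03 0.01 0 0 0;0 -0.025 -0.03 0 0 0 0;0 -0.025 -0.03 0 0 0 0;0 -0.025 -0.03 0 0 0 0"

```text
clock: 16.48
eef_pos: [0.522, -0.2389, 0.1476]
tool_rot: [0.073, 0.997, -0.0, 0.001]
ft_force: [0.2, -0.2, -1.0]
grip_width: 0.0429
grasp_force: 0.0
```

```bash
python3 - <<'E'
from h import *
st();look()
shot('side','s1.png')
E
```

```text
t 16.5 tcp [ 522.  -238.9  147.6] psi 81.6 w 42.9 g 0.0 F [ 0.2 -0.2 -1. ] j [-0.43  0.43  0.06  1.19 -0.   -0.28]
top mods
382 183 134 [ 0.5822 -0.445   0.0242] 0.039 [ 586.6 -443.5] [88.6 24.2] 17.1
373 217 250 [ 0.4665 -0.412   0.0333] 0.061 [ 466.4 -413.6] [66.3 45.5] 24.1
 high
278 130 22 [ 0.7441 -0.0922  0.0679] 0.074 [744.7 -91.8] [43.3  7.4] 87.1
262 162 47 [ 0.634  -0.0425  0.0762] 0.085 [633.7 -42.4] [11.6 38.7] 82.0
285 166 49 [ 0.6214 -0.1164  0.0758] 0.085 [ 623.4 -116. ] [14.2 40.6] 77.4
258 186 45 [ 0.5549 -0.0311  0.0757] 0.082 [554.8 -31. ] [11.5 37.2] 82.2
handle? [ 0.6343 -0.0429  0.0482] [635.1 -42.2] [43.9 69.9] 83.1
handle? [ 0.6223 -0.1166  0.0483] [ 623.  -116.8] [43.7 69.9] 81.4
handle? [ 0.5741 -0.1867  0.0448] [ 574.2 -186.8] [12.  76.2] 81.4
handle? [ 0.5562 -0.0317  0.048 ] [555.6 -30.6] [43.7 71.4] 83.1
side mods
343 273 119 [ 0.7328 -0.3049  0.0225] 0.027 [ 734.2 -304.5] [89.9 30. ] 89.3
280 320 208 [ 0.5583 -0.4209  0.0462] 0.065 [ 559.2 -416.9] [24.7 29.4] 75.8
237 330 539 [ 0.4642 -0.4227  0.0335] 0.058 [ 464.1 -417.2] [71.1 45.5] 22.7
295 335 320 [ 0.5866 -0.4479  0.0229] 0.029 [ 589.3 -447.1] [98.6 22. ] 16.2
 high
283 190 105 [ 0.6329 -0.0477  0.0705] 0.078 [633.1 -45.5] [18.4 38.7] 72.5
328 200 37 [ 0.7433 -0.1018  0.0659] 0.073 [743.8 -96. ] [12.3 51.5] 0.1
283 210 118 [ 0.6197 -0.1215  0.0708] 0.079 [ 620.7 -119.5] [17.6 38.9] 79.2
handle? [ 0.6299 -0.054   0.0474] [631.9 -47.1] [45.4 68.1] 79.3
handle? [ 0.5756 -0.0488  0.0459] [578.9 -43.4] [50.3 19.3] 54.7
handle? [ 0.6183 -0.1291  0.0476] [ 619.6 -121. ] [46.7 68.1] 81.0
handle? [ 0.5731 -0.1909  0.043 ] [ 572.4 -190.5] [16.  78.2] 82.9
```

View pics/s1.png

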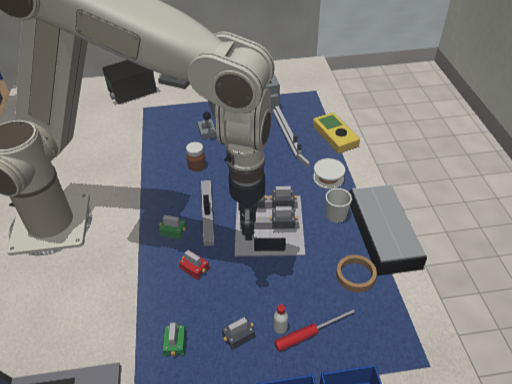

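Emit:
send_rows --steps "0 -0.0094 -0.0293 0 0 0 0.092;0 -0.0094 -0.0293 0 0 0 0.092;0 -0.0094 -0.0293 0 0 0 0.092;0 -0.0094 -0.0293 0 0 0 0.092;0 -0.0094 -0.0293 0 0 0 0.09"

```text
clock: 17.05
eef_pos: [0.4763, -0.385, 0.147]
tool_rot: [-0.158, 0.987, -0.0, 0.0]
ft_force: [0.1, -0.8, -0.8]
grip_width: 0.0426
grasp_force: 0.0
```

Emit:
send_rows --steps "0 -0.0094 -0.0293 -0.02 0 0 0.09;0 0 0 -0.02 0 0 0;0 0 0 -0.02 0 0 0;0 0 0 0 0 0 0;0 0 0 0 0 0 0"

```text
clock: 17.47
eef_pos: [0.466, -0.4125, 0.0857]
tool_rot: [-0.199, 0.98, 0.001, -0.001]
ft_force: [0.8, -0.3, 1.2]
grip_width: 0.043
grasp_force: 0.0
```

Emit:
send_rows --steps "0 0 0 0 0 0 0;0 0 0 0 0 0 0;0 0 0 0 0 0 0;0 0 0 0 0 0 0;0 0 0 0 0 0 0"

```text
clock: 17.88
eef_pos: [0.4666, -0.4139, 0.0883]
tool_rot: [-0.199, 0.98, -0.001, 0.001]
ft_force: [-0.2, -0.1, -1.3]
grip_width: 0.0425
grasp_force: 0.0
```

```bash
python3 - <<'E'
from h import *
st()
E
```

```text
t 17.9 tcp [ 466.6 -413.9   88.3] psi 113.0 w 42.5 g 0.0 F [-0.2 -0.1 -1.3] j [-0.73  0.57  0.12  1.12  0.   -1.13]
```

Emit:
send_rows --steps "0 -0.001 -0.001 -0.015 0 0 0;0 0 0 -0.015 0 0 0;0 0 0 -0.015 0 0 0;0 0 0 -0.01 0 0 0;0 0 0 0 0 0 0"

```text
clock: 18.3
eef_pos: [0.4636, -0.4135, 0.0298]
tool_rot: [-0.199, 0.98, 0.002, -0.001]
ft_force: [-0.1, 1.0, -0.1]
grip_width: 0.0429
grasp_force: 0.0
```

Emit:
send_rows --steps "-1 0 0 0 0 0 0;-1 0 0 0 0 0 0;-1 0 0 0 0 0 0;-1 0 0 0 0 0 0;-1 0 0 0 0 0 0"

```text
clock: 18.72
eef_pos: [0.4657, -0.4154, 0.0333]
tool_rot: [-0.199, 0.98, -0.001, 0.001]
ft_force: [0.9, 0.1, 1.4]
grip_width: 0.0106
grasp_force: 63.4
```

Emit:
send_rows --steps "-1 0 0 0.025 0 0 0;-1 0 0 0.03 0 0 0;-1 0 0 0.03 0 0 0;-1 0 0 0.025 0 0 0;-1 0 0 0 0 0 0"

```text
clock: 19.13
eef_pos: [0.4679, -0.4173, 0.1493]
tool_rot: [-0.199, 0.98, -0.005, 0.004]
ft_force: [1.2, -1.0, 0.1]
grip_width: 0.0103
grasp_force: 63.0
```

Emit:
send_rows --steps "-1 0.0068 0.0256 0 0 0 -0.046;-1 0.0068 0.0256 0 0 0 -0.046;-1 0.0068 0.0256 0 0 0 -0.046;-1 0.0068 0.0256 0 0 0 -0.046;-1 0.0068 0.0256 0 0 0 -0.046"

```text
clock: 19.55
eef_pos: [0.4988, -0.2855, 0.1418]
tool_rot: [-0.084, 0.996, 0.0, -0.0]
ft_force: [0.4, 0.3, -0.9]
grip_width: 0.0109
grasp_force: 63.0
```

```bash
python3 - <<'E'
from h import *
st()
E
```

```text
t 19.6 tcp [ 498.8 -285.5  141.8] psi 99.6 w 10.9 g 63.0 F [ 0.4  0.3 -0.9] j [-0.52  0.44  0.05  1.18  0.   -0.69]
```

Emit:
send_rows --steps "-1 0.0068 0.0256 0 0 0 -0.046;-1 0.0068 0.0256 0 0 0 -0.046;-1 0.0068 0.0256 0 0 0 -0.046;-1 0.0068 0.0256 0 0 0 -0.046;-1 0.0068 0.0256 0 0 0 -0.046"

```text
clock: 19.97
eef_pos: [0.5328, -0.1574, 0.1418]
tool_rot: [0.031, 1.0, 0.0, -0.0]
ft_force: [0.7, -1.2, -1.0]
grip_width: 0.0105
grasp_force: 63.0
```

Emit:
send_rows --steps "-1 0.0068 0.0256 0 0 0 -0.046;-1 0.0068 0.025 0 0 0 -0.04;-1 0 0 -0.02 0 0 0;-1 0 0 -0.02 0 0 0;-1 0 0 0 0 0 0"

```text
clock: 20.38
eef_pos: [0.5435, -0.1067, 0.0981]
tool_rot: [0.072, 0.997, 0.0, -0.004]
ft_force: [-0.8, -0.3, -2.6]
grip_width: 0.0104
grasp_force: 63.0
```

Emit:
send_rows --steps "-1 0 0 0 0 0 0;-1 0 0 0 0 0 0;-1 0 0 0 0 0 0;-1 0 0 0 0 0 0;-1 0 0 0 0 0 0"

```text
clock: 20.8
eef_pos: [0.5473, -0.1086, 0.1033]
tool_rot: [0.073, 0.997, -0.0, 0.001]
ft_force: [-1.6, 0.2, -0.5]
grip_width: 0.0108
grasp_force: 63.0
```

```bash
python3 - <<'E'
from h import *
st()
tray([cloud(shot('side'))])
E
```

```text
t 20.8 tcp [ 547.3 -108.6  103.3] psi 81.6 w 10.8 g 63.0 F [-1.6  0.2 -0.5] j [-0.2   0.44 -0.06  1.07  0.   -0.05]
rail mean [711.5 215.6] rect [710.9 224.9] [ 13.2 149.3] ang -83.8
handle? [ 0.5262 -0.0269  0.0471] [524.5 -28. ] [41.1 14. ] 82.4
handle? [ 0.5809 -0.0315  0.0479] [581.  -30.7] [12.6 26.7] 8.4
handle? [ 0.6306 -0.0544  0.0476] [632.  -47.4] [48.2 68.4] 80.8
handle? [ 0.6181 -0.1284  0.0477] [ 619.5 -121.2] [46.2 68.1] 79.8
handle? [ 0.5738 -0.1907  0.043 ] [ 572.4 -190.9] [15.4 78.1] 83.5
```

Emit:
send_rows --steps "-1 -0.001 0.0018 -0.012 0 0 0;-1 0 0 -0.012 0 0 0;-1 0 0 -0.01 0 0 0;-1 0 0 -0.008 0 0 0;-1 0 0 -0.003 0 0 0"

```text
clock: 21.27
eef_pos: [0.5447, -0.1063, 0.0562]
tool_rot: [0.073, 0.997, 0.0, -0.001]
ft_force: [-8.6, 0.2, 22.0]
grip_width: 0.0107
grasp_force: 66.5
```

Emit:
send_rows --steps "-1 0 0 -0.001 0 0 0;-1 0 0 0 0 0 0;0 0 0 0 0 0 0;0 0 0 0 0 0 0;0 0 0 0 0 0 0"

```text
clock: 21.68
eef_pos: [0.5461, -0.1065, 0.0565]
tool_rot: [0.073, 0.997, -0.0, 0.0]
ft_force: [-0.1, 0.4, 0.1]
grip_width: 0.0429
grasp_force: 0.0
```

Emit:
send_rows --steps "0 0 0 0.025 0 0 0;0 0 0 0.03 0 0 0;0 0 0 0.03 0 0 0;0 -0.03 -0.025 0.02 0 0 0;0 -0.03 -0.025 0 0 0 0"

```text
clock: 22.1
eef_pos: [0.4913, -0.1557, 0.1653]
tool_rot: [0.071, 0.997, -0.001, 0.005]
ft_force: [0.7, -1.4, 0.4]
grip_width: 0.0429
grasp_force: 0.0
```

Emit:
send_rows --steps "0 -0.03 -0.025 0 0 0 0;0 -0.02 -0.025 0 0 0 0;0 0 -0.025 0 0 0 0;0 0 -0.025 0 0 0 0;0 0 0 0 0 0 0"

```text
clock: 22.52
eef_pos: [0.4373, -0.2593, 0.1609]
tool_rot: [0.075, 0.997, -0.001, 0.001]
ft_force: [0.2, 0.3, -0.1]
grip_width: 0.0428
grasp_force: 0.0
```

```bash
python3 - <<'E'
from h import *
st();look()
shot('side','s2.png')
E
```

```text
t 22.5 tcp [ 437.3 -259.3  160.9] psi 81.4 w 42.8 g 0.0 F [ 0.2  0.3 -0.1] j [-0.53  0.3  -0.11  1.16 -0.   -0.38]
top mods
381 180 149 [ 0.5914 -0.4418  0.0244] 0.033 [ 591.2 -441.1] [98.  24.4] 18.4
 high
279 130 20 [ 0.7435 -0.0966  0.069 ] 0.077 [743.9 -97.1] [ 7.3 39.7] 4.6
262 162 46 [ 0.6346 -0.0425  0.0757] 0.083 [634.1 -42.4] [11.7 39.4] 82.1
285 167 50 [ 0.6209 -0.1163  0.0754] 0.086 [ 621.5 -116.3] [11.8 39.4] 81.4
258 186 46 [ 0.5549 -0.031   0.0766] 0.087 [554.5 -31. ] [11.5 38.5] 82.2
281 189 50 [ 0.5457 -0.105   0.076 ] 0.084 [ 546.2 -103.5] [15.2 38.7] 82.6
handle? [ 0.6293 -0.0468  0.048 ] [635.4 -42.5] [43.8 72.1] 81.7
handle? [ 0.6183 -0.1178  0.0483] [ 623.2 -117. ] [43.6 69.9] 83.0
handle? [ 0.5733 -0.1865  0.0447] [ 573.7 -186.7] [12.  78.3] 81.1
handle? [ 0.5514 -0.0258  0.048 ] [555.8 -30.7] [44.  72.5] 82.1
handle? [ 0.5637 -0.0467  0.0489] [566.3 -46.4] [14.9 31.1] 79.9
handle? [ 0.5452 -0.1054  0.0484] [ 548. -105.] [43.4 72.5] 84.4
side mods
343 274 124 [ 0.7333 -0.3064  0.0223] 0.027 [ 734.1 -302.2] [30.6 86.1] 0.6
280 320 208 [ 0.5583 -0.4209  0.0459] 0.064 [ 558.8 -416.3] [24.8 30.1] 69.6
294 335 310 [ 0.5861 -0.4478  0.0229] 0.029 [ 589.2 -446.7] [98.5 20.9] 16.9
 high
252 190 113 [ 0.5529 -0.0359  0.071 ] 0.079 [553.2 -34. ] [18.7 38. ] 80.7
282 190 106 [ 0.6325 -0.0479  0.0706] 0.079 [633. -46.] [16.8 38.2] 77.9
327 200 34 [ 0.7433 -0.1008  0.0664] 0.072 [743.7 -97.9] [55.5 11.6] 88.8
253 210 115 [ 0.5441 -0.111   0.0706] 0.079 [ 544.  -108.9] [18.2 39.9] 87.8
283 210 118 [ 0.6194 -0.1221  0.0714] 0.079 [ 620.5 -120.1] [17.7 38.8] 81.3
handle? [ 0.5529 -0.0428  0.0473] [552.5 -34.3] [47.8 71.1] 80.1
handle? [ 0.6297 -0.054   0.0475] [631.9 -46.8] [45.6 68.3] 82.1
handle? [ 0.5443 -0.117   0.0475] [ 544.7 -108.8] [49.2 68.2] 81.7
handle? [ 0.6167 -0.1278  0.0476] [ 619.6 -120.7] [47.9 68. ] 80.5
handle? [ 0.5726 -0.1906  0.0429] [ 572.5 -189.9] [15.4 78.6] 84.8
```

View pics/s2.png

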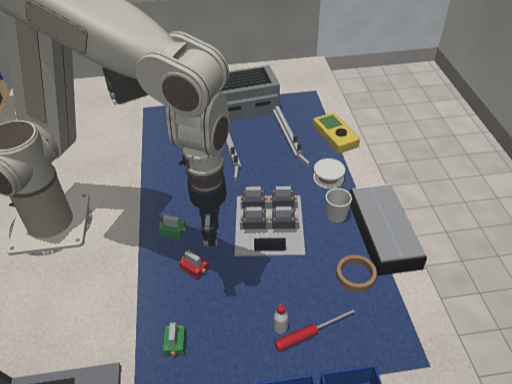

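Emit:
send_rows --steps "0 0.034 0.0176 0 0 0 0;0 0.034 0.0176 0 0 0 0;0 0.034 0.0176 0 0 0 0;0 0.034 0.0176 -0.02 0 0 0;0 0 0 -0.04 0 0 0"

```text
clock: 23.08
eef_pos: [0.5829, -0.1819, 0.1061]
tool_rot: [0.069, 0.998, -0.001, 0.009]
ft_force: [2.0, -0.8, 0.7]
grip_width: 0.0427
grasp_force: 0.0
```

Emit:
send_rows --steps "0 0 0 -0.02 0 0 0;0 0 0 0 0 0 0;0 0 0 0 0 0 0;0 0 0 0 0 0 0;0 0 0 0 0 0 0"

```text
clock: 23.5
eef_pos: [0.5734, -0.1857, 0.0834]
tool_rot: [0.073, 0.997, -0.0, 0.002]
ft_force: [0.6, -0.7, 0.2]
grip_width: 0.0427
grasp_force: 0.0
```

```bash
python3 - <<'E'
from h import *
st()
E
```

```text
t 23.5 tcp [ 573.4 -185.7   83.4] psi 81.6 w 42.7 g 0.0 F [ 0.6 -0.7  0.2] j [-0.31  0.54  0.05  1.08  0.   -0.17]
```

Emit:
send_rows --steps "0 0 -0.003 -0.015 0 0 0;0 0 0 -0.015 0 0 0;0 0 0 -0.015 0 0 0;0 0 0 -0.015 0 0 0;0 0 0 -0.004 0 0 0"

```text
clock: 23.92
eef_pos: [0.5715, -0.1887, 0.0168]
tool_rot: [0.073, 0.997, 0.0, -0.0]
ft_force: [-0.5, 0.1, -0.4]
grip_width: 0.0423
grasp_force: 0.0
```

Emit:
send_rows --steps "0 0 0 0 0 0 0;-1 0 0 0 0 0 0;-1 0 0 0 0 0 0;-1 0 0 0 0 0 0;-1 0 0 0 0 0 0"

```text
clock: 24.33
eef_pos: [0.5734, -0.1883, 0.0189]
tool_rot: [0.073, 0.997, 0.0, 0.002]
ft_force: [-0.2, 1.4, 5.9]
grip_width: 0.0107
grasp_force: 61.5
```

```bash
python3 - <<'E'
from h import *
st()
E
```

```text
t 24.3 tcp [ 573.4 -188.3   18.9] psi 81.7 w 10.7 g 61.5 F [-0.2  1.4  5.9] j [-0.32  0.6  -0.02  0.94  0.   -0.17]
```

Emit:
send_rows --steps "-1 0.002 0.004 0 0 0 0.003;-1 0.0045 0.0074 0 0 0 0.0065;-1 0.0045 0.0074 0 0 0 0.0065;-1 0.0045 0.0074 0 0 0 0.0065;-1 0.0045 0.0074 0 0 0 0.0065"

```text
clock: 24.75
eef_pos: [0.5919, -0.1586, 0.0189]
tool_rot: [0.059, 0.998, -0.004, 0.0]
ft_force: [-5.3, -10.7, 7.5]
grip_width: 0.0105
grasp_force: 61.7
```

Emit:
send_rows --steps "-1 0.0045 0.0074 0 0 0 0.0065;-1 0.0045 0.0074 0 0 0 0.0065;-1 0.0045 0.0074 0 0 0 0.0065;-1 0.0045 0.0074 0 0 0 0.0065;-1 0.002 0.004 0 0 0 0.006"

```text
clock: 25.17
eef_pos: [0.6125, -0.1243, 0.0189]
tool_rot: [0.043, 0.999, -0.003, 0.001]
ft_force: [-4.6, -9.7, 7.2]
grip_width: 0.0109
grasp_force: 61.6
```

```bash
python3 - <<'E'
from h import *
st()
tray([cloud(shot('side')),cloud(shot('top'))])
st()
E
```

```text
t 25.2 tcp [ 612.5 -124.3   18.9] psi 85.1 w 10.9 g 61.6 F [-4.6 -9.7  7.2] j [-0.2   0.64  0.05  0.97 -0.01 -0.11]
handle? [0.6879 0.0128 0.0467] [689.3  16. ] [42.8 14. ] 70.3
handle? [0.568  0.0193 0.0471] [569.7  26.6] [44.2 45.5] 80.3
handle? [ 0.6677 -0.0661  0.0477] [672.6 -63.2] [59.8 32.3] 42.5
handle? [ 0.5693 -0.0566  0.0476] [572.3 -47.8] [46.  59.4] 82.9
handle? [ 0.5855 -0.1249  0.0431] [ 586.1 -125.4] [28.3 16.7] 5.7
rail mean [514.4 223. ] rect [515.3 219.4] [ 12.2 162.9] ang -83.6
handle? [0.6617 0.0243 0.0483] [664.8  25.1] [43.9 69.6] 86.2
handle? [ 0.6531 -0.0515  0.0483] [655.2 -51.3] [41.  69.8] 61.5
handle? [0.5813 0.0449 0.0479] [581.2  46.1] [67.4 24.5] 9.9
handle? [0.5852 0.018  0.0486] [584.9  20.1] [20.2 58.8] 85.6
handle? [ 0.583  -0.0296  0.0488] [582.1 -29. ] [57.2 19.7] 5.1
t 25.3 tcp [ 612.9 -123.6   18.9] psi 85.1 w 11.0 g 61.5 F [-1.6 -5.8  6.6] j [-0.2   0.64  0.05  0.97 -0.   -0.11]
```

Emit:
send_rows --steps "-1 0.002 0.004 0 0 0 0.003;-1 0.0045 0.0075 0 0 0 0.006;-1 0.0045 0.0075 0 0 0 0.006;-1 0.0045 0.0075 0 0 0 0.006;-1 0.0045 0.0075 0 0 0 0.006"

```text
clock: 25.68
eef_pos: [0.6318, -0.0911, 0.0189]
tool_rot: [0.03, 1.0, -0.004, 0.0]
ft_force: [-5.5, -9.8, 7.3]
grip_width: 0.0109
grasp_force: 61.8
```

Emit:
send_rows --steps "-1 0.0045 0.0075 0 0 0 0.006;-1 0.0025 0.0055 0 0 0 0;-1 0 0 0 0 0 0;-1 0 0 0 0 0 0;-1 0 0 0 0 0 0"

```text
clock: 26.1
eef_pos: [0.6383, -0.0797, 0.0189]
tool_rot: [0.027, 1.0, -0.005, -0.0]
ft_force: [-5.5, -13.0, 7.0]
grip_width: 0.0107
grasp_force: 62.0
```

```bash
python3 - <<'E'
from h import *
st()
shot('top','t3.png')
c=camera('side');cv2.imwrite('pics/s3.png',cv2.resize(c['frame'][80:300,130:400,::-1],None,fx=2.5,fy=2.5))
E
```

```text
t 26.1 tcp [638.3 -79.7  18.9] psi 86.9 w 10.7 g 62.0 F [ -5.5 -13.    7. ] j [-0.12  0.67  0.11  1.01 -0.01 -0.06]
```

View pics/s3.png

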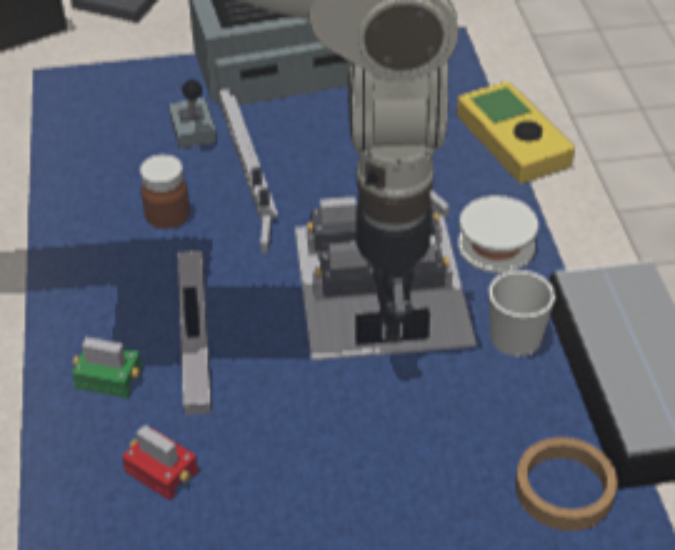

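Emit:
send_rows --steps "-1 0.002 0.0075 0 0 0 0.011;-1 0.002 0.0075 0 0 0 0.011;-1 0.002 0.0075 0 0 0 0.011;-1 0.002 0.0075 0 0 0 0.011;-1 0.0015 0.0075 0 0 0 0.01"

```text
clock: 26.62
eef_pos: [0.6395, -0.0639, 0.0188]
tool_rot: [0.008, 1.0, -0.024, -0.008]
ft_force: [-29.9, -73.5, 21.3]
grip_width: 0.0108
grasp_force: 85.3
```

Emit:
send_rows --steps "-1 0 0 0 0 0 0;-1 0.002 0.0065 0 0 0 0.01;-1 0.001 0.0065 0 0 0 0.01;-1 0.0015 0.0065 0 0 0 0.01;-1 0.001 0.0065 0 0 0 0.01"

```text
clock: 27.03
eef_pos: [0.645, -0.0398, 0.0187]
tool_rot: [-0.011, 1.0, -0.024, -0.009]
ft_force: [-12.5, -38.5, 15.6]
grip_width: 0.0111
grasp_force: 93.2
```

```bash
python3 - <<'E'
from h import *
st()
c=shot('top');w=cloud(c);print([k[3] for k in clusters(w,.055,.08,(0.68,0.80,-.2,.0),minpts=20)])
show(w,.058,.09,(.5,.72,-.1,.25),minpts=15)
E
```

```text
t 27.0 tcp [645.  -39.8  18.7] psi 91.3 w 11.1 g 93.2 F [-12.5 -38.5  15.6] j [-0.04  0.69  0.14  1.04 -0.05 -0.06]
[array([ 0.7673, -0.113 ,  0.0665])]
215 151 53 [0.6694 0.1129 0.0749] 0.081 [670.5 113.4] [38.8 12. ] 4.7
216 174 54 [0.5901 0.1063 0.0746] 0.084 [590.3 106.6] [39.4 12.2] 4.1
```

```bash
python3 - <<'E'
from h import *
c=camera('side');a=c['frame'][80:300,150:420,::-1]
d=camera('top');b=d['frame'][90:260,140:340,::-1]
a=cv2.resize(a,(405,330));b=cv2.resize(b,(388,330))
cv2.imwrite('pics/m4.png',np.hstack([a,b]));st()
for n,c in(('side',c),('top',d)):
    print(n);show(cloud(c),.05,.08,(0.70,0.815,-.2,.0),minpts=20);show(cloud(c),.02,.052,(0.72,0.86,0,.12),minpts=20)
E
```

```text
t 27.2 tcp [650.5 -17.4  18.7] psi 92.3 w 11.1 g 106.0 F [-10.3  -8.   13.1] j [-0.02  0.69  0.14  1.03 -0.01 -0.06]
side
338 199 292 [ 0.7727 -0.0964  0.0614] 0.072 [772.2 -97.3] [71.6 67.1] 66.6
329 169 554 [0.7858 0.0459 0.0374] 0.044 [786.7  48.5] [93.1 87.3] 78.1
top
281 120 102 [ 0.7806 -0.1014  0.0651] 0.079 [ 774.2 -100. ] [69.  53.5] 1.3
231 117 277 [0.7933 0.0687 0.0398] 0.049 [795.8  64.6] [59.9 88.3] 61.9
```

View pics/m4.png

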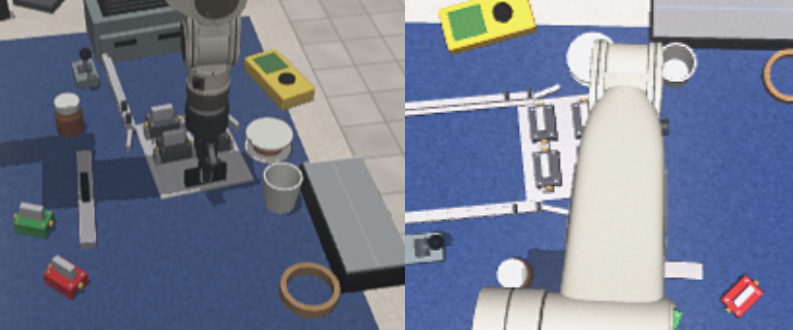

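Emit:
send_rows --steps "-1 -0.003 0 0 0 0 0.015;-1 -0.003 0 0 0 0 0.015;-1 -0.003 0 0 0 0 0.015;-1 -0.003 0 0 0 0 0.015;-1 -0.003 0.002 0 0 0 0.013"

```text
clock: 27.6
eef_pos: [0.6417, -0.0114, 0.0187]
tool_rot: [-0.056, 0.998, -0.002, 0.003]
ft_force: [4.2, -3.7, 0.4]
grip_width: 0.0109
grasp_force: 61.2
```

Emit:
send_rows --steps "-1 0 0 0 0 0 0;-1 0 0 0 0 0 0;-1 0 0 0 0 0 0;-1 0 0 0 0 0 0;-1 0 0 0 0 0 0"

```text
clock: 28.02
eef_pos: [0.6411, -0.0106, 0.0187]
tool_rot: [-0.057, 0.998, -0.002, 0.002]
ft_force: [1.5, -5.0, 4.7]
grip_width: 0.0109
grasp_force: 61.7
```

```bash
python3 - <<'E'
from h import *
st()
for n in('top','side'): print(n);show(cloud(shot(n)),.058,.09,(.5,.72,0.02,.25),minpts=15)
st()
E
```

```text
t 28.0 tcp [641.1 -10.6  18.7] psi 96.5 w 10.9 g 61.7 F [ 1.5 -5.   4.7] j [-0.01  0.67  0.1   1.   -0.   -0.13]
top
229 151 42 [0.6699 0.0689 0.0765] 0.083 [669.7  68.4] [39.6 11.6] 6.8
206 153 51 [0.661  0.1427 0.076 ] 0.084 [662.9 143.1] [39.2 11.9] 5.8
208 177 53 [0.5823 0.1336 0.0753] 0.084 [583.3 134. ] [39.2 11.9] 5.9
side
254 150 95 [0.5808 0.129  0.0691] 0.078 [580.4 130.8] [39.3 14.7] 4.3
261 166 108 [0.5911 0.054  0.0697] 0.079 [591.3  55.8] [40.  16.2] 1.6
t 28.1 tcp [641.1 -10.6  18.7] psi 96.5 w 10.9 g 61.7 F [ 2.  -4.6  4.3] j [-0.01  0.67  0.1   1.   -0.   -0.13]
```

Emit:
send_rows --steps "-1 -0.0005 0.004 0 0 0 0;-1 -0.001 0.0085 0 0 0 0;-1 -0.001 0.0085 0 0 0 0;-1 -0.001 0.0085 0 0 0 0;-1 -0.001 0.0085 0 0 0 0"

```text
clock: 28.53
eef_pos: [0.6362, 0.0259, 0.0187]
tool_rot: [-0.056, 0.998, -0.003, 0.002]
ft_force: [1.3, -10.0, 4.8]
grip_width: 0.0112
grasp_force: 61.8
```

Emit:
send_rows --steps "-1 -0.001 0.0085 0 0 0 0;-1 -0.001 0.0085 0 0 0 0;-1 -0.001 0.0085 0 0 0 0;-1 -0.001 0.0085 0 0 0 0;-1 -0.001 0.0085 0 0 0 0"

```text
clock: 28.95
eef_pos: [0.6312, 0.0684, 0.0187]
tool_rot: [-0.056, 0.998, -0.003, 0.002]
ft_force: [1.0, -10.3, 6.7]
grip_width: 0.0114
grasp_force: 61.9
```

Emit:
send_rows --steps "-1 -0.001 0.0085 0 0 0 0;-1 -0.001 0.0085 0 0 0 0;-1 -0.001 0.0085 0 0 0 0;-1 -0.001 0.0085 0 0 0 0;-1 -0.001 0.0085 0 0 0 0"

```text
clock: 29.37
eef_pos: [0.6262, 0.1109, 0.0187]
tool_rot: [-0.056, 0.998, -0.003, 0.002]
ft_force: [0.6, -10.0, 5.7]
grip_width: 0.0107
grasp_force: 62.0
```

Emit:
send_rows --steps "-1 -0.001 0.0085 0 0 0 0;-1 -0.001 0.0085 0 0 0 0;-1 -0.001 0.0085 0 0 0 0;-1 -0.001 0.0085 0 0 0 0;-1 -0.0005 0.0045 0 0 0 0"

```text
clock: 29.78
eef_pos: [0.6215, 0.15, 0.0187]
tool_rot: [-0.056, 0.998, -0.003, 0.002]
ft_force: [2.4, -11.0, 7.9]
grip_width: 0.0109
grasp_force: 62.1
```

Emit:
send_rows --steps "-1 -0.0005 0.0045 0 0 0 0;-1 -0.0005 0.0045 0 0 0 0;-1 -0.0005 0.0045 0 0 0 0;-1 -0.0005 0.0045 0 0 0 0;-1 -0.0005 0.0045 0 0 0 0"

```text
clock: 30.2
eef_pos: [0.6191, 0.1715, 0.0187]
tool_rot: [-0.056, 0.998, -0.004, 0.002]
ft_force: [1.1, -10.7, 7.8]
grip_width: 0.0109
grasp_force: 62.2
```

```bash
python3 - <<'E'
from h import *
st()
for n in('top','side'): print(n);show(cloud(shot(n)),.058,.09,(.5,.72,0.15,.4),minpts=15)
E
```

```text
t 30.2 tcp [619.1 171.5  18.7] psi 96.4 w 10.9 g 62.2 F [  1.1 -10.7   7.8] j [ 0.27  0.67  0.11  1.   -0.01  0.16]
top
129 177 297 [0.5758 0.3911 0.0707] 0.09 [596.2 394.4] [194.9  20. ] 6.0
150 158 61 [0.6387 0.3241 0.074 ] 0.089 [640.  324.1] [40. 13.] 3.6
152 183 66 [0.5592 0.3147 0.0728] 0.084 [559.9 317.5] [39.2 17.7] 2.9
side
233 100 299 [0.5479 0.3886 0.0721] 0.09 [553.2 387. ] [106.3  29.1] 4.2
239 114 82 [0.5579 0.3115 0.0696] 0.08 [558. 312.] [40.3 19.4] 3.9
274 124 17 [0.66   0.2461 0.0649] 0.075 [658.7 246.9] [13.7  8.8] 7.9
245 128 91 [0.5689 0.237  0.0692] 0.079 [568.6 239.2] [38.7 19.6] 7.7
260 140 33 [0.6037 0.1697 0.0727] 0.089 [607.  177.8] [17.9 54.9] 2.9
```

Emit:
send_rows --steps "-1 -0.0005 0.0045 0 0 0 0;-1 -0.0005 0.0045 0 0 0 0;-1 -0.0005 0.0045 0 0 0 0;-1 -0.0005 0.0035 0 0 0 0;-1 -0.0005 0.0035 0 0 0 0"

```text
clock: 30.72
eef_pos: [0.6167, 0.192, 0.0187]
tool_rot: [-0.056, 0.998, -0.004, 0.002]
ft_force: [1.7, -10.4, 7.6]
grip_width: 0.0112
grasp_force: 62.1
```

Emit:
send_rows --steps "-1 0 0.001 0 0 0 0;-1 0 0.001 0 0 0 0;-1 0 0 0 0 0 0;-1 0 0 0 0 0 0;-1 0 0 0 0 0 0"

```text
clock: 31.13
eef_pos: [0.6165, 0.1935, 0.0187]
tool_rot: [-0.056, 0.998, -0.004, 0.001]
ft_force: [1.0, -10.3, 8.0]
grip_width: 0.0108
grasp_force: 62.2
```

Emit:
send_rows --steps "-1 0 0.001 0 0 0 0;-1 0 0.001 0 0 0 0;-1 0 0 0 0 0 0;-1 0 0 0 0 0 0;-1 0 0 0 0 0 0"

```text
clock: 31.55
eef_pos: [0.6165, 0.1935, 0.0187]
tool_rot: [-0.055, 0.998, -0.005, 0.001]
ft_force: [0.5, -16.9, 9.6]
grip_width: 0.011
grasp_force: 62.4
```

Emit:
send_rows --steps "-1 0 0.001 0 0 0 0;-1 0 0.001 0 0 0 0;-1 0 0 0 0 0 0;-1 0 0 0 0 0 0;-1 0 0 0 0 0 0"

```text
clock: 31.97
eef_pos: [0.6165, 0.1935, 0.0187]
tool_rot: [-0.055, 0.998, -0.007, 0.001]
ft_force: [-1.0, -20.9, 10.9]
grip_width: 0.0108
grasp_force: 62.8
```

Emit:
send_rows --steps "-1 0 -0.002 0 0 0 0;-1 0 -0.002 0 0 0 0;0 0 0 0 0 0 0;0 0 0 0 0 0 0;0 0 0 0 0 0 0"

```text
clock: 32.38
eef_pos: [0.6145, 0.1983, 0.0166]
tool_rot: [-0.058, 0.998, 0.0, -0.001]
ft_force: [0.5, -0.1, -0.8]
grip_width: 0.0427
grasp_force: 0.0
```

Emit:
send_rows --steps "0 0 0 0.015 0 0 0;0 0 0 0.03 0 0 0;0 0 0 0.035 0 0 0;0 0 0 0.035 0 0 0;0 0 0 0.035 0 0 0"

```text
clock: 32.8
eef_pos: [0.614, 0.1987, 0.1677]
tool_rot: [-0.058, 0.998, 0.0, -0.001]
ft_force: [1.2, 0.4, 0.1]
grip_width: 0.0424
grasp_force: 0.0
```

Emit:
send_rows --steps "0 -0.02 -0.035 0 0 0 -0.1;0 -0.02 -0.035 0 0 0 -0.1;0 -0.02 -0.035 0 0 0 -0.1;0 -0.02 -0.035 0 0 0 -0.1;0 -0.02 -0.035 0 0 0 -0.1"

```text
clock: 33.22
eef_pos: [0.5135, 0.0225, 0.1666]
tool_rot: [0.193, 0.981, 0.0, -0.0]
ft_force: [0.4, -1.2, -0.5]
grip_width: 0.0426
grasp_force: 0.0
```

```bash
python3 - <<'E'
from h import *
st()
for n in('top','side'):
    c=shot(n,n+'5.png');w=cloud(c)
    print(n);show(w,.062,.085,(.5,.72,0.15,.36),minpts=15)
    print(' handle');show(w,.038,.052,(.55,.68,0.16,.23),minpts=10)
    print(' bar');show(w,.01,.065,(.3,.5,-.2,.12),minpts=40)
    show(w,.042,.062,(.36,.5,-.15,.12),minpts=10)
E
```

```text
t 33.2 tcp [513.5  22.5 166.6] psi 67.8 w 42.6 g 0.0 F [ 0.4 -1.2 -0.5] j [ 0.04  0.31 -0.08  1.19  0.    0.43]
top
166 158 56 [0.6429 0.2718 0.0748] 0.082 [643.7 272.3] [38.7 13.4] 7.6
144 159 60 [0.6379 0.3466 0.0749] 0.082 [638.2 346.2] [41.4 14.4] 4.1
168 180 55 [0.5676 0.2627 0.0755] 0.083 [568.6 263.2] [39.2 12.8] 9.2
145 183 57 [0.557  0.3369 0.0753] 0.083 [557.6 337.3] [40.1 13.8] 10.4
 handle
191 168 77 [0.6159 0.1946 0.0446] 0.051 [616.6 195.2] [76.7 12.7] 7.4
 bar
275 228 286 [ 0.4238 -0.0887  0.0214] 0.059 [424. -89.] [118.1  28. ] 87.8
306 244 68 [ 0.3735 -0.1925  0.0284] 0.054 [ 375.9 -189.6] [42.4 20.2] 1.2
272 256 259 [ 0.3314 -0.0807  0.0323] 0.062 [331.2 -81.2] [43.7 71.4] 66.7
261 226 33 [ 0.4257 -0.0411  0.0525] 0.059 [425.4 -40.5] [13.3 19.6] 0.6
side
261 106 67 [0.6353 0.3425 0.0705] 0.079 [635.8 344.8] [40.9 22.1] 0.1
267 119 69 [0.6425 0.2669 0.0714] 0.078 [642.5 269.1] [39.5 17. ] 5.2
245 124 59 [0.5702 0.2585 0.0709] 0.079 [571.  260.9] [23.8 29.1] 84.8
 handle
263 143 84 [0.6153 0.1904 0.0422] 0.048 [615.5 191.7] [80.8 18.6] 5.5
 bar
206 212 645 [ 0.4236 -0.0466  0.0208] 0.055 [423.7 -34. ] [233.2  28.3] 87.7
172 226 411 [ 0.3314 -0.0928  0.0307] 0.057 [331.1 -90.4] [50.  63.1] 82.6
205 201 76 [ 0.4238 -0.035   0.0497] 0.055 [423.4 -33.5] [47.6 13.7] 86.1
```

View pics/top5.png

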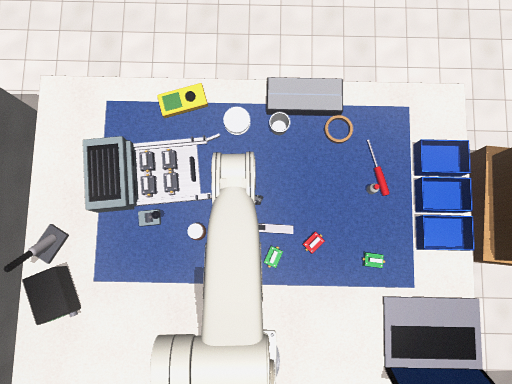

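Emit:
send_rows --steps "0 -0.009 -0.0055 0 0 0 -0.122;0 -0.009 -0.0055 0 0 0 -0.122;0 -0.009 -0.0055 0 0 0 -0.122;0 -0.009 -0.0055 0 0 0 -0.122;0 -0.009 -0.0055 0 0 0 -0.122"

```text
clock: 33.73
eef_pos: [0.47, -0.0036, 0.1668]
tool_rot: [0.479, 0.878, 0.0, -0.0]
ft_force: [0.2, 0.2, 0.1]
grip_width: 0.0431
grasp_force: 0.0
```

Emit:
send_rows --steps "0 -0.009 -0.0055 -0.01 0 0 -0.122;0 -0.009 -0.0055 -0.01 0 0 -0.122;0 -0.009 -0.0055 -0.01 0 0 -0.122;0 -0.009 -0.0055 -0.01 0 0 -0.122;0 -0.008 -0.005 -0.01 0 0 -0.122"

```text
clock: 34.15
eef_pos: [0.4259, -0.0307, 0.1164]
tool_rot: [0.72, 0.694, 0.0, -0.0]
ft_force: [0.9, -0.1, 0.5]
grip_width: 0.0427
grasp_force: 0.0
```

Emit:
send_rows --steps "0 0 0 -0.015 0 0 0;0 0 0 -0.015 0 0 0;0 0 0 0 0 0 0;0 0 0 0 0 0 0;0 0 0 0 0 0 0"

```text
clock: 34.57
eef_pos: [0.4267, -0.0311, 0.0875]
tool_rot: [0.719, 0.695, 0.0, 0.0]
ft_force: [0.6, 0.6, 0.4]
grip_width: 0.0432
grasp_force: 0.0
```

```bash
python3 - <<'E'
from h import *
st()
show(cloud(shot('side')),.01,.06,(.36,.5,-.2,.12),minpts=40)
st()
E
```

```text
t 34.6 tcp [426.7 -31.1  87.5] psi -1.9 w 43.2 g 0.0 F [0.6 0.6 0.4] j [-0.07  0.23 -0.42  0.92  0.    1.53]
206 212 645 [ 0.4235 -0.0465  0.0207] 0.056 [423.8 -33.6] [237.3  28.1] 87.8
t 34.6 tcp [427.  -31.2  87.7] psi -1.9 w 42.8 g 0.0 F [ 1.2  1.  -0.4] j [-0.07  0.22 -0.42  0.92  0.    1.53]
```

Emit:
send_rows --steps "0 -0.002 -0.001 -0.016 0 0 0;0 0 0 -0.016 0 0 0;0 0 0 -0.016 0 0 0;0 0 0 -0.015 0 0 0;0 0 0 0 0 0 0"

```text
clock: 35.03
eef_pos: [0.4228, -0.0323, 0.0225]
tool_rot: [0.719, 0.695, -0.001, -0.001]
ft_force: [-1.0, 0.4, 0.2]
grip_width: 0.0428
grasp_force: 0.0
```

Emit:
send_rows --steps "-1 0 0 0 0 0 0;-1 0 0 0 0 0 0;-1 0 0 0 0 0 0;-1 0 0 0 0 0 0;-1 0 0 0 0 0 0"

```text
clock: 35.45
eef_pos: [0.4252, -0.0327, 0.025]
tool_rot: [0.719, 0.695, 0.001, 0.001]
ft_force: [0.1, 0.4, 5.0]
grip_width: 0.0133
grasp_force: 62.9
```

```bash
python3 - <<'E'
from h import *
st()
E
```

```text
t 35.5 tcp [425.2 -32.7  25. ] psi -1.9 w 13.3 g 62.9 F [0.1 0.4 5. ] j [-0.08  0.31 -0.5   0.75  0.    1.53]
```

Emit:
send_rows --steps "-1 0 0 0.025 0 0 0;-1 0 0 0.035 0 0 0;-1 0 0 0.035 0 0 0;-1 0 0 0.035 0 0 0;-1 0 0 0 0 0 0"

```text
clock: 35.87
eef_pos: [0.4283, -0.033, 0.1606]
tool_rot: [0.719, 0.695, 0.004, 0.005]
ft_force: [1.4, -0.1, -0.7]
grip_width: 0.0132
grasp_force: 62.1
```

Emit:
send_rows --steps "-1 0.013 0.0132 0 0 0 0.115;-1 0.013 0.0132 0 0 0 0.115;-1 0.013 0.0132 0 0 0 0.115;-1 0.013 0.0132 0 0 0 0.115;-1 0.013 0.0132 0 0 0 0.115"

```text
clock: 36.28
eef_pos: [0.4889, 0.0339, 0.1534]
tool_rot: [0.49, 0.872, -0.0, -0.0]
ft_force: [0.5, -0.7, -1.0]
grip_width: 0.0131
grasp_force: 62.0
```

Emit:
send_rows --steps "-1 0.013 0.0132 0 0 0 0.115;-1 0.013 0.0132 0 0 0 0.115;-1 0.013 0.0132 0 0 0 0.115;-1 0.013 0.0132 0 0 0 0.115;-1 0.013 0.0132 0 0 0 0.115"

```text
clock: 36.7
eef_pos: [0.5539, 0.0999, 0.1531]
tool_rot: [0.223, 0.975, -0.0, -0.001]
ft_force: [-0.7, -0.4, -2.2]
grip_width: 0.013
grasp_force: 62.0
```

Emit:
send_rows --steps "-1 0.013 0.0132 0 0 0 0.115;-1 0.013 0.0132 0 0 0 0.115;-1 0.013 0.0132 0 0 0 0.115;-1 0.013 0.0132 0 0 0 0.115;-1 0.0127 0.0132 0 0 0 0.107"

```text
clock: 37.12
eef_pos: [0.6186, 0.1659, 0.1529]
tool_rot: [-0.059, 0.998, -0.0, -0.001]
ft_force: [0.1, -0.2, -1.7]
grip_width: 0.0128
grasp_force: 62.0
```

Emit:
send_rows --steps "-1 0 0 -0.015 0 0 0;-1 0 0 -0.015 0 0 0;-1 0 0 0 0 0 0;-1 0 0 0 0 0 0;-1 0 0 0 0 0 0"

```text
clock: 37.53
eef_pos: [0.6185, 0.1652, 0.1241]
tool_rot: [-0.056, 0.998, -0.0, -0.0]
ft_force: [0.2, -0.0, -2.5]
grip_width: 0.0131
grasp_force: 62.0
```

```bash
python3 - <<'E'
from h import *
st()
for n in('top','side'):
    c=shot(n,n+'6.png');w=cloud(c);print(n)
    show(w,.094,.115,(.45,.8,.05,.25),minpts=20)
    print(' tines');show(w,.044,.06,(0.48,0.80,0.1,.25),minpts=5)
st()
E
```

```text
t 37.5 tcp [618.5 165.2 124.1] psi 96.4 w 13.1 g 62.0 F [ 0.2 -0.  -2.5] j [ 0.26  0.58  0.23  1.23 -0.    0.15]
top
 tines
203 136 9 [0.7217 0.1584 0.0529] 0.059 [722.2 158.6] [13.   5.8] 13.5
side
263 133 485 [0.6128 0.1548 0.1084] 0.115 [614.7 163.4] [229.1  37.3] 5.8
 tines
294 137 13 [0.7145 0.194  0.0503] 0.055 [715.2 194.1] [ 9.2 12. ] 4.8
299 145 16 [0.7199 0.1553 0.0495] 0.058 [720.6 154. ] [12.6  9.5] 1.0
232 148 14 [0.5183 0.1731 0.0502] 0.056 [516.7 173.6] [10.7 13.5] 66.9
235 157 16 [0.5235 0.1311 0.0502] 0.058 [523.1 130.3] [9.8 9.9] 18.5
t 37.6 tcp [619.2 165.3 125.1] psi 96.4 w 13.0 g 62.0 F [ 0.9 -0.7 -1.9] j [ 0.26  0.58  0.23  1.23 -0.    0.15]
```

View pics/side6.png

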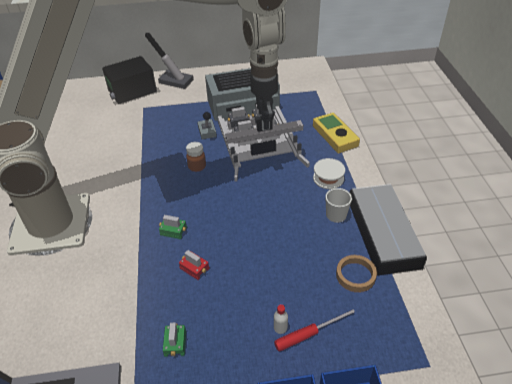

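Emit:
send_rows --steps "-1 0.002 0.0005 -0.012 0 0 0.001;-1 0 0 -0.012 0 0 0;-1 0 0 -0.012 0 0 0;-1 0 0 -0.01 0 0 0;-1 0 0 0 0 0 0"

```text
clock: 38.05
eef_pos: [0.619, 0.1653, 0.075]
tool_rot: [-0.057, 0.998, -0.0, -0.002]
ft_force: [-0.7, -0.4, -1.9]
grip_width: 0.013
grasp_force: 62.0
```

Emit:
send_rows --steps "-1 0 0 -0.006 0 0 0;-1 0 0 -0.006 0 0 0;-1 0 0 -0.005 0 0 0;-1 0 0 -0.003 0 0 0;-1 0 0 0 0 0 0"

```text
clock: 38.47
eef_pos: [0.6202, 0.1657, 0.0571]
tool_rot: [-0.057, 0.998, -0.0, -0.001]
ft_force: [-0.0, -0.3, -0.9]
grip_width: 0.013
grasp_force: 62.0
```

```bash
python3 - <<'E'
from h import *
st()
for n in('side','top'):
    w=cloud(shot(n));print(n)
    show(w,.036,.065,(.48,.75,.1,.22),minpts=8)
E
```

```text
t 38.5 tcp [620.2 165.7  57.1] psi 96.5 w 13.0 g 62.0 F [-0.  -0.3 -0.9] j [0.26 0.64 0.15 1.09 0.   0.15]
side
263 148 726 [0.6138 0.1603 0.0467] 0.065 [616.1 168.9] [230.8  61.9] 6.7
top
201 139 45 [0.7148 0.165  0.0494] 0.063 [711.8 162.5] [45.3 16.8] 11.8
```

Emit:
send_rows --steps "-1 0 0 -0.0015 0 0 0;-1 0 0 -0.001 0 0 0;-1 0 0 0 0 0 0;-1 0 0 0 0 0 0;-1 0 0 0 0 0 0"

```text
clock: 38.98
eef_pos: [0.6207, 0.1659, 0.0555]
tool_rot: [-0.057, 0.998, 0.0, 0.0]
ft_force: [-0.2, -0.3, -1.4]
grip_width: 0.0131
grasp_force: 62.0
```

Emit:
send_rows --steps "0 0 0 0 0 0 0;0 0 0 0 0 0 0;0 0 0 0 0 0 0;0 0 0 0.01 0 0 0;0 0 0 0.03 0 0 0"

```text
clock: 39.4
eef_pos: [0.6172, 0.1649, 0.0914]
tool_rot: [-0.057, 0.998, -0.001, -0.005]
ft_force: [-0.5, -0.2, 0.2]
grip_width: 0.0423
grasp_force: 0.0
```

Emit:
send_rows --steps "0 0 0 0.03 0 0 0;0 0 0 0.03 0 0 0;0 0 -0.01 0.03 0 0 0;-1 -0.03 -0.025 0 0 0 -0.1;-1 -0.03 -0.025 0 0 0 -0.1"

```text
clock: 39.82
eef_pos: [0.5638, 0.1065, 0.1894]
tool_rot: [0.045, 0.999, 0.001, 0.005]
ft_force: [-0.4, -0.8, -1.2]
grip_width: 0.0192
grasp_force: 0.0
```

Emit:
send_rows --steps "-1 -0.03 -0.025 0 0 0 -0.1;-1 -0.03 -0.025 0 0 0 -0.1;-1 -0.03 -0.025 0 0 0 -0.1;-1 -0.03 0 0 0 0 -0.1;-1 0 0 0 0 0 0"

```text
clock: 40.23
eef_pos: [0.4343, 0.0295, 0.1857]
tool_rot: [0.244, 0.97, -0.001, -0.002]
ft_force: [-1.7, 0.1, -0.7]
grip_width: 0.0001
grasp_force: 0.0
```

```bash
python3 - <<'E'
from h import *
st()
cs=[]
for n in('side','top'):
    c=camera(n);w=cloud(c);print(n)
    cs.append(c['frame'][:,:,::-1])
    print('bar');show(w,.036,.1,(.48,.75,.1,.22),minpts=8);show(w,.062,.09,(.55,.68,.12,.215),minpts=8)
    print('lever');show(w,.03,.13,(0.40,0.51,0.25,.40),minpts=5)
    m=(w[...,0]>.4)&(w[...,0]<.5)&(w[...,1]>.25)&(w[...,1]<.36)&(w[...,2]>.012)
    for zl in np.arange(.02,.11,.01):
        P=w[m&(w[...,2]>zl)&(w[...,2]<zl+.01)]
        if len(P): print(round(zl,2),len(P),P.min(0).round(3),P.max(0).round(3))
a=cv2.resize(cs[0][70:200,170:330],(480,390));b=cv2.resize(cs[1][120:250,120:220],(300,390))
cv2.imwrite('pics/m7.png',np.hstack([a,b]))
E
```

```text
t 40.2 tcp [434.3  29.5 185.7] psi 61.8 w 0.1 g 0.0 F [-1.7  0.1 -0.7] j [ 0.07  0.14 -0.24  1.19  0.    0.56]
side
bar
264 147 821 [0.615  0.1612 0.0493] 0.085 [616.6 169.3] [231.   61.2] 5.9
265 141 109 [0.617  0.1608 0.0748] 0.085 [616.5 161.8] [43.5 21.7] 3.2
lever
217 103 215 [0.4945 0.3846 0.0699] 0.108 [493.7 382.7] [32.6 32.7] 0.1
0.02 74 [0.449 0.284 0.02 ] [0.5   0.356 0.03 ]
0.03 3 [0.493 0.298 0.03 ] [0.498 0.342 0.031]
top
bar
199 166 597 [0.6203 0.1665 0.0516] 0.094 [618.6 167.3] [230.1  34.8] 3.3
191 138 9 [0.7164 0.198  0.0523] 0.059 [717.5 197.5] [ 4.8 12.1] 87.8
191 168 89 [0.6166 0.1945 0.0439] 0.051 [615.8 194.5] [79.  12.8] 6.9
198 165 72 [0.6186 0.1661 0.0796] 0.09 [619.4 166.4] [44.5 14. ] 7.1
lever
128 202 136 [0.4952 0.3874 0.0736] 0.111 [498.6 385.4] [27.4 44. ] 30.2
156 201 24 [0.5037 0.3078 0.0322] 0.036 [503.7 306.1] [10.1 47.5] 1.0
168 200 7 [0.508  0.2694 0.0323] 0.034 [507.8 268.4] [ 3.7 16.7] 1.1
146 201 5 [0.5019 0.3405 0.0326] 0.036 [502.7 340.8] [10.7  4.2] 49.3
151 215 109 [0.4535 0.313  0.0692] 0.111 [452.5 315.1] [27.2 63.5] 2.7
0.02 165 [0.425 0.298 0.02 ] [0.5  0.36 0.03]
0.03 57 [0.436 0.307 0.03 ] [0.499 0.36  0.039]
0.04 8 [0.445 0.326 0.04 ] [0.464 0.338 0.048]
0.05 2 [0.45  0.322 0.052] [0.457 0.322 0.053]
0.06 2 [0.45  0.315 0.064] [0.456 0.316 0.068]
0.07 1 [0.452 0.314 0.071] [0.452 0.314 0.071]
0.08 3 [0.448 0.285 0.089] [0.461 0.288 0.089]
0.09 23 [0.444 0.283 0.091] [0.467 0.307 0.1  ]
0.1 28 [0.444 0.285 0.1  ] [0.466 0.305 0.107]
```

View pics/m7.png

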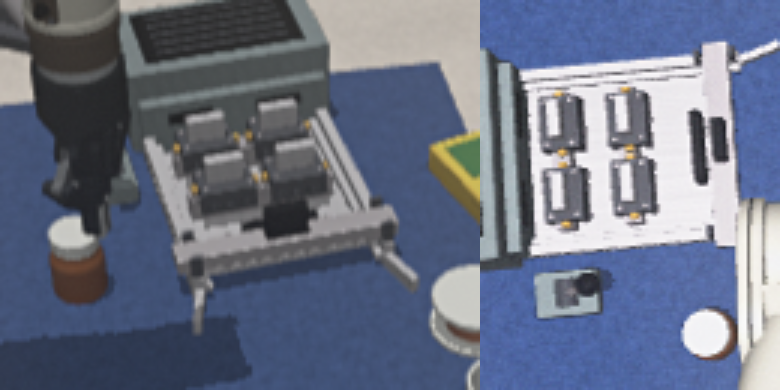

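Emit:
send_rows --steps "-1 0.004 0.037 0 0 0 0.1;-1 0.004 0.037 0 0 0 0.1;-1 0.004 0.037 0 0 0 0.1;-1 0.004 0.037 0 0 0 0.1;-1 0.004 0.037 0 0 0 0.1"

```text
clock: 40.75
eef_pos: [0.4623, 0.2188, 0.1862]
tool_rot: [-0.01, 1.0, 0.001, 0.001]
ft_force: [0.4, -0.5, -0.2]
grip_width: 0.0001
grasp_force: 0.0
```

Emit:
send_rows --steps "-1 0.004 0.037 0 0 0 0.1;-1 0 0 0 0 0 0;-1 0 0 0 0 0 0;-1 0 0 0 0 0 0;-1 0 0 0 0 0 0"

```text
clock: 41.17
eef_pos: [0.465, 0.2523, 0.1855]
tool_rot: [-0.056, 0.998, -0.0, 0.0]
ft_force: [-1.1, -0.6, -0.5]
grip_width: 0.0001
grasp_force: 0.0
```

```bash
python3 - <<'E'
from h import *
st()
E
```

```text
t 41.2 tcp [465.  252.3 185.5] psi 96.4 w 0.1 g 0.0 F [-1.1 -0.6 -0.5] j [ 0.5   0.32 -0.01  1.24 -0.    0.39]
```

Emit:
send_rows --steps "-1 -0.006 0 -0.02 0 0 0;-1 0 0 -0.03 0 0 0;-1 0 0 -0.03 0 0 0;-1 0 0 -0.03 0 0 0;-1 0 0 0 0 0 0"

```text
clock: 41.58
eef_pos: [0.4548, 0.2492, 0.0703]
tool_rot: [-0.055, 0.998, -0.002, -0.005]
ft_force: [-1.4, -0.6, -0.5]
grip_width: -0.0001
grasp_force: 0.0
```

Emit:
send_rows --steps "-1 -0.001 0.008 0 0 0 0;-1 -0.001 0.008 0 0 0 0;-1 -0.001 0.008 0 0 0 0;-1 -0.001 0.008 0 0 0 0;-1 -0.001 0.008 0 0 0 0"

```text
clock: 42.0
eef_pos: [0.4547, 0.2945, 0.0773]
tool_rot: [-0.057, 0.998, 0.001, 0.002]
ft_force: [0.6, -1.7, 0.4]
grip_width: 0.0003
grasp_force: 0.6
```

Emit:
send_rows --steps "-1 -0.001 0.008 0 0 0 0;-1 -0.001 0.008 0 0 0 0;-1 -0.001 0.008 0 0 0 0;-1 -0.001 0.008 0 0 0 0;-1 -0.001 0.008 0 0 0 0"

```text
clock: 42.42
eef_pos: [0.4483, 0.3337, 0.0751]
tool_rot: [-0.057, 0.998, -0.0, -0.0]
ft_force: [0.5, -1.4, -1.1]
grip_width: 0.0001
grasp_force: 0.5
```

```bash
python3 - <<'E'
from h import *
st()
for n in('side','top'):
    w=cloud(shot(n));print(n);show(w,.06,.13,(0.42,0.48,0.30,.40),minpts=5)
E
```

```text
t 42.4 tcp [448.3 333.7  75.1] psi 96.5 w 0.1 g 0.5 F [ 0.5 -1.4 -1.1] j [ 0.64  0.47 -0.09  1.01 -0.    0.53]
side
212 100 12 [0.4787 0.3886 0.0812] 0.103 [478.4 390.4] [ 1.8 11.5] 8.0
202 109 77 [0.445  0.3216 0.0964] 0.129 [445.9 323.8] [24.1 46.3] 3.3
top
145 218 6 [0.4414 0.3234 0.1018] 0.13 [441.6 321.3] [ 3.4 17.5] 11.1
```

Emit:
send_rows --steps "-1 -0.0005 0.003 0 0 0 0;-1 -0.0005 0.003 0 0 0 0;-1 0 0.002 0 0 0 0;-1 0 0 0 0 0 0;-1 0 0 0 0 0 0"

```text
clock: 42.93
eef_pos: [0.4477, 0.3409, 0.0755]
tool_rot: [-0.057, 0.998, 0.0, 0.0]
ft_force: [-0.5, 0.3, 0.7]
grip_width: 0.0
grasp_force: 0.0
```

Emit:
send_rows --steps "-1 0 0.002 0 0 0 0;-1 0 0.002 0 0 0 0;-1 0 0.002 0 0 0 0;-1 0 0 0 0 0 0;-1 0 0 0 0 0 0"

```text
clock: 43.35
eef_pos: [0.4476, 0.3448, 0.0752]
tool_rot: [-0.056, 0.998, -0.002, -0.0]
ft_force: [0.2, -6.6, 1.3]
grip_width: -0.0001
grasp_force: 3.1
```

Emit:
send_rows --steps "-1 0.002 -0.02 0 0 0 0;-1 0.002 -0.02 0 0 0 0;-1 0 0 0.03 0 0 0;-1 0 0 0.035 0 0 0;-1 0 0 0.035 0 0 0"

```text
clock: 43.77
eef_pos: [0.4511, 0.3063, 0.176]
tool_rot: [-0.056, 0.998, -0.0, -0.001]
ft_force: [0.2, 0.1, 0.6]
grip_width: 0.0
grasp_force: 0.0
```

Emit:
send_rows --steps "-1 -0.02 -0.03 0 0 0 0;-1 -0.02 -0.035 0 0 0 0;-1 0 -0.04 0 0 0 0;-1 0 -0.04 0 0 0 0;-1 0 -0.04 0 0 0 0"

```text
clock: 44.18
eef_pos: [0.4114, 0.121, 0.1761]
tool_rot: [-0.057, 0.998, 0.0, 0.001]
ft_force: [0.1, -0.5, 0.2]
grip_width: 0.0001
grasp_force: 0.0
```

Emit:
send_rows --steps "-1 0 -0.04 0 0 0 0;-1 0 -0.04 0 0 0 0;-1 0 -0.04 0 0 0 0;-1 0 0 0 0 0 0;-1 0 0 0 0 0 0"

```text
clock: 44.6
eef_pos: [0.412, 0.0, 0.1759]
tool_rot: [-0.054, 0.999, 0.0, 0.001]
ft_force: [-0.1, 0.0, 0.3]
grip_width: -0.0
grasp_force: 0.0
```

```bash
python3 - <<'E'
from h import *
st();cs=[]
for n in('side','top'):
    c=camera(n);w=cloud(c);print(n);cs.append(c['frame'][:,:,::-1])
    print('lever');show(w,.06,.13,(0.42,0.48,0.27,.40),minpts=5)
    print('bar/handle');show(w,.062,.095,(.55,.68,.12,.215),minpts=8);show(w,.036,.06,(.48,.75,.1,.22),minpts=20)
    print('mods');show(w,.065,.09,(.5,.72,0.22,.36),minpts=10)
a=cv2.resize(cs[0][70:200,170:330],(480,390));b=cv2.resize(cs[1][120:250,120:220],(300,390))
cv2.imwrite('pics/m8.png',np.hstack([a,b]))
E
```

```text
t 44.6 tcp [412.    0.  175.9] psi 96.2 w -0.0 g 0.0 F [-0.1  0.   0.3] j [-0.    0.1  -0.31  1.15  0.   -0.11]
side
lever
212 99 15 [0.4783 0.3912 0.0817] 0.104 [478.1 392. ] [ 1.9 16. ] 12.0
204 104 30 [0.4511 0.3616 0.0882] 0.104 [451.8 361.6] [26.2  9. ] 79.1
bar/handle
264 141 112 [0.6163 0.1607 0.0743] 0.084 [616.6 165.4] [44.2 26.8] 0.7
264 148 702 [0.6141 0.1613 0.0452] 0.06 [616.3 169.8] [229.5  61.1] 7.0
mods
259 106 60 [0.6279 0.3411 0.0721] 0.079 [628.7 341.5] [21.2 39.9] 87.2
237 110 58 [0.5554 0.3327 0.0722] 0.079 [555.3 334.7] [41.  19.1] 8.3
267 119 66 [0.6428 0.2673 0.0716] 0.078 [642.1 268.9] [42.1 18.7] 11.0
244 123 60 [0.5663 0.2591 0.0725] 0.079 [566.7 259.3] [40.4 22.2] 4.3
top
lever
132 216 69 [0.4472 0.3662 0.0933] 0.11 [445.5 366.3] [33.4 23.8] 72.4
bar/handle
198 165 69 [0.6185 0.1661 0.0812] 0.091 [619.8 166.6] [45.4 14.3] 8.2
200 168 550 [0.6141 0.1652 0.0477] 0.06 [619.  162.2] [229.4  44.8] 3.9
191 168 88 [0.6154 0.1942 0.0449] 0.053 [616.2 194.7] [78.  12.2] 7.2
mods
166 157 54 [0.6433 0.272  0.076 ] 0.084 [643.5 272.9] [37.7 13.7] 8.2
144 160 60 [0.6318 0.3458 0.0755] 0.086 [631.4 346.4] [41.  14.1] 6.8
168 180 52 [0.568  0.2627 0.0756] 0.085 [567.5 263.9] [38.5 13.4] 6.0
145 183 57 [0.5581 0.3367 0.0752] 0.084 [558.3 336.9] [41.  13.3] 12.6
```

View pics/m8.png

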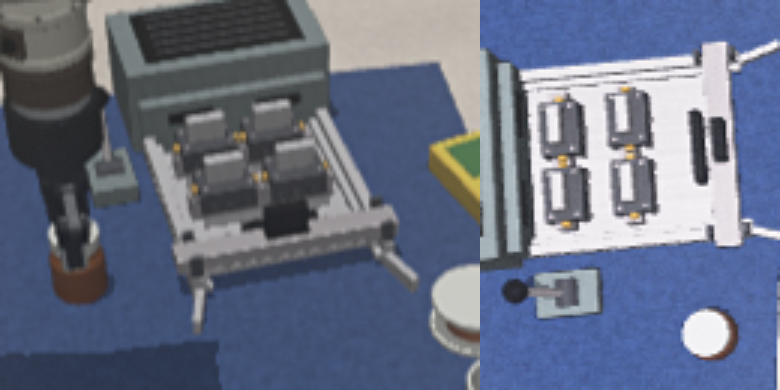

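```bash
python3 - <<'E'
from h import *
for f,n in(('c0.npz','top'),('d0.npz','side')):
    for w in(cloud(dict(np.load(f))),cloud(shot(n))):
        m=(w[...,0]>.42)&(w[...,0]<.475)&(w[...,1]>.27)&(w[...,1]<.4)&(w[...,2]>.088)&(w[...,2]<.13)
        print(n,m.sum(),w[m].mean(0).round(4),w[m].min(0)[1],w[m].max(0)[1])
E
```

```text
top 55 [0.4551 0.294  0.1003] 0.2826813317504781 0.30662945703788896
top 53 [0.4467 0.3701 0.1002] 0.3589240764405103 0.3829071995129996
side 49 [0.4534 0.2881 0.0963] 0.2771042039168791 0.3010474506557468
side 17 [0.4517 0.3644 0.0967] 0.35680540326506727 0.3831775979595293
```

```bash
python3 -c "
from h import *
print(job_done())"
```

```text
the job is handed in; nothing more can be done
None
```

I handed the job in: all four modules sit on the tray rails, the tray is fully home in the dock, the bar lies in both forks, and the lever is fully over. The glue, cup and jar were left undisturbed, and no pass or fail verdict came back.

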